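# Fetch the hemmed-in junction box and tidy the parts cases back

## Robot

A 6-joint arm with a two-finger parallel gripper is mounted at the origin on the work surface. World frame = base frame: x ahead of the robot, y to its left, z up, the work surface at z = 0. Lengths are in m, angles in degrees, forces in N, time in s.
With the tool pointing down it reaches from about 0.4 to 0.825 m from the base axis. Payload 7 kg.
Tool frame: the origin (TCP) lies midway between the tips of the shut fingers; the grasp point (between the pads) lies 19 mm behind it; z points along the fingers, y is the line along which they close (so a half turn about z gives the same grasp; the last joint's range is limited). The gripper opens to 88 mm and grips with 3 to 60 N. Pads are 19 mm wide; open, the fingers measure 130 mm over their backs; the gripper's body (78 mm by 193 mm) begins 47 mm behind the grasp point.
Start: joints at [-52.936, 20.546, 0.682, 0, -70.136, -16.507], TCP at [0.237, -0.632, 0.204] pointing down, gripper open.
Joint ranges: [-176.03, 176.03], [-82.01, 121.73], [-58.28, 71.71], [-173.87, 95.51], [-174.79, -0.11], [-173.66, 173.66]. Speed limits (degrees/s): [136.94, 136.94, 172.46, 180, 180, 180].

## Interface

Orientations are given as [roll, pitch, yaw] about the fixed x, y, z axes, in that order (R = Rz(yaw) Ry(pitch) Rx(roll)).
In Python, from plant import ctrl gives the robot as it stands.
- The arm moves only by the tool arm_command, never from a script. Its argument "steps" is a list of rows, each an object with "translation": the shift along the tool's x, y, z in mm, a list of three; "rotation": the turn, a rotation vector about the tool's x, y, z in units of 5 degrees (1.0 is 5 degrees), a list of three; "claw": the finger opening in mm, from 0 to 87.6. In form: [{"translation": [x, y, z], "rotation": [rx, ry, rz], "claw": claw}, ...]. A call has 1 to 5 rows; each row is the pose to reach, as a shift and turn from the pose commanded when the call began, along the tool's axes at that moment; what a row does not reach only later rows make up. A row lasts 1/10 s, in which the tool goes at most 50 mm and 8.59 degrees, less where a joint would pass 70% of its speed; a pose out of reach is approached as far as the arm can. A call with a gripper value outside its range is refused whole. The fingers move at their own pace and stop on an object; the grip force is fixed at half the most. Time passes only in rows, so rows that repeat a pose let the fingers close. It gives the time, the measured TCP pose, the force, the opening and the grip force at its end, in the units of the state.
- ctrl.get_obs(): the state, without advancing time (a new reading comes with each control period).
- ctrl.snapshot(name): name is "scene" or "top" or "wrist"; returns (picture, depth): 384x512x3 uint8, red, green, blue; 384x512 float32, m along the optical axis (not along the pixel's ray), 0 where there is no reading.
- ctrl.calibration(name): a dict with "vertical_fov" (degrees; the focal length in pixels is half the picture's height over the tangent of half this angle, whatever the lens; pixels are square), "cx", "cy" (the principal point, pixels), "rvec" (rotation vector, rad) and "tvec" (3), from world to camera coordinates, as OpenCV has them; the wrist camera has in their place "hand_eye" (4x4, takes a point from camera to tool coordinates, whose origin is the TCP and whose axes are the flange's). Camera axes: x right, y down, z forward; pixel columns grow to the right and rows downward; lengths in m; the calibration is good to about 2 mm. A picture is of the moment at which its call begins: read the wrist's pose just before it. calibration takes no time and is no camera call.
- ctrl.close_job(): hands the job in; it is judged then, once.
The state is a dict: "clock": time; "joint_pos": joint angles; "qvel": joint speeds; "tau": joint torques, N m; "tool_pos": TCP position; "orientation": TCP orientation; "force": force on the tool from outside, world axes, zero at the start; "moment": the same for the moment, N m; "opening": finger opening in m; "gripper_force": force on a finger pad.
Only numpy, scipy, OpenCV 4.12 (cv2) and the standard library are available. Lean on these libraries where they do the work, as an engineer would, in place of code of your own. Each camera call takes 0.05 s, during which the arm holds its last target. There are 200 camera calls.

## Task

The grey junction box in the plywood tray is hemmed in by a red and a blue parts case: first lift both cases out and stand them on the yellow mat, then fetch the junction box and stand it on the white outline of the green work mat, lined up with it. Once the box is there, put each case back in the tray, upright, centred and square on the pad of its own colour. Set everything down without dropping or tipping it over, and leave the screwdriver, mug and tape roll alone.

Things in the scene. Friction and masses are not known exactly. Their poses are not given: they have to be found in the camera images.
- red_case: Loose red parts case, about 250 g, 50 (x) x 100 (y) x 58 mm (z), origin at the centre of its underside. On top a black handle to grip: a bar along y, 16 mm thick (x), 68 long, 16 high, centred 86 mm above the origin, with 20 mm of air between it and the lid. Half a turn about z makes no difference. It starts on the red pad, about 7 mm from the junction box: no room for a finger between.
- blue_case: Loose blue parts case, the same as the red one but for its colour: 50 x 100 x 58 mm, handle bar 16 x 68 x 16 mm along y centred 86 mm above its origin (centre of the underside). It starts on the blue pad in the tray.
- junction_box: Loose closed grey junction box, the one to fetch: 44 (x) x 96 (y) x 56 mm (z), about 180 g, a white strip on its lid, black knock-outs on the long sides; origin at the centre of its underside. It stands in the tray between the two cases; once they are gone there is free room on both long sides to grip it across its 44 mm. Half a turn about z makes no difference.
- red_pad: Fixed red pad, 60 (x) x 144 (y) x 3 mm, showing as a border round the red case, whose long side lies along its y; origin at the centre of its underside, its top 3 mm higher. It lies on the floor (6 mm above the bench) of a fixed plywood tray, 198 x 162 mm, walls 6 mm thick and 24 mm high; the tray's centre is midway between the two pads, whose centres are 108 mm apart.
- blue_pad: Fixed blue pad, 60 x 144 x 3 mm, place of the blue case, made and mounted as the red one in the same tray.
- side_mat: Fixed plain yellow mat, the side area for the cases: 180 (x) x 160 (y) x 4 mm, origin at the centre of its underside, its top 4 mm above that. It holds both cases side by side, their long sides along the mat's x.
- work_mat: Fixed green work mat, 180 (x) x 160 (y) x 4 mm, origin at the centre of its underside, its top 4 mm higher. Around its centre is a white outline, 60 (x) x 109 (y) mm, lines 5 mm wide (50 x 99 mm inside); the junction box belongs in the middle of it, long side along the outline's long side (the mat's y), either way round.
- screwdriver: Bystander: orange-handled screwdriver lying loose on the bench, about 190 mm long along its x, origin under its middle.
- mug: Bystander: blue mug, 80 mm wide, 90 mm high, handle at its +y; origin at the centre of its underside.
- tape_roll: Bystander: flat white roll of tape, 76 mm across, 19 mm high; origin at the centre of its underside.
Things that resemble listed ones, but are neither listed nor needed, are in the scene too. There is more than one size of the junction_box; the job needs the smallest.

How it is judged (in metres and radians):
On the way, in this order (a step that is already met when the one before it is completed fails the run):
1. both cases stand released on the yellow mat (x of red_case in the frame of side_mat between -0.09 and 0.09 m and y of red_case in the frame of side_mat between -0.08 and 0.08 m and z of red_case in the frame of side_mat between 0 and 0.008 m and angle between each of red_case, blue_case's own z axis and vertical below 0.1 rad and contact force between each of red_case, blue_case and the fingers below 0.1 N and linear speed of each of red_case, blue_case below 0.02 m/s and angular speed of each of red_case, blue_case below 0.2 rad/s and x of blue_case in the frame of side_mat between -0.09 and 0.09 m and y of blue_case in the frame of side_mat between -0.08 and 0.08 m and z of blue_case in the frame of side_mat between 0 and 0.008 m), for 0.2 s.
2. the junction box stands released on the outline of the work mat, both cases still on the yellow mat (all of step 1 and horizontal distance between junction_box and work_mat below 0.012 m and angle between the x axis of junction_box and the x axis of work_mat, either way round below 0.15 rad and z of junction_box in the frame of work_mat between 0 and 0.008 m and angle between junction_box's own z axis and vertical below 0.1 rad and contact force between junction_box and the fingers below 0.1 N and linear speed of junction_box below 0.02 m/s and angular speed of junction_box below 0.2 rad/s), for 0.2 s.
At the end, for the whole second after the job is handed in: The junction box stands flat on the work mat within 12 mm of the outline's centre and 0.15 rad of its direction; the red case stands upright on the red pad and the blue one on the blue pad, each within 12 mm of the pad's centre and 0.15 rad of its direction; all are released and at rest (horizontal distance between junction_box and work_mat below 0.012 m and angle between the x axis of junction_box and the x axis of work_mat, either way round below 0.15 rad and z of junction_box in the frame of work_mat between 0 and 0.008 m and angle between each of junction_box, red_case, blue_case's own z axis and vertical below 0.1 rad and contact force between each of junction_box, red_case, blue_case and the fingers below 0.1 N and linear speed of each of junction_box, red_case, blue_case below 0.02 m/s and angular speed of each of junction_box, red_case, blue_case below 0.2 rad/s and horizontal distance between red_case and red_pad below 0.012 m and angle between the x axis of red_case and the x axis of red_pad, either way round below 0.15 rad and z of red_case in the frame of red_pad between -0.001 and 0.007 m and horizontal distance between blue_case and blue_pad below 0.012 m and angle between the x axis of blue_case and the x axis of blue_pad, either way round below 0.15 rad and z of blue_case in the frame of blue_pad between -0.001 and 0.007 m); the robot touches nothing.
It fails at once if screwdriver, mug or tape roll moved more than 20 mm (distance of any of screwdriver, mug, tape_roll from where it was at the start of the episode above 0.02 m).
It fails at once if a case or the junction box tipped over (more than 0.7 rad) (angle between any of red_case, blue_case, junction_box's own z axis and vertical above 0.7 rad).
It fails at once if a case or the junction box dropped (faster than 0.6 m/s while not held) ((linear speed of red_case above 0.6 m/s and contact force between red_case and the fingers below 0.05 N and contact force between red_case and the arm below 0.05 N) or (linear speed of blue_case above 0.6 m/s and contact force between blue_case and the fingers below 0.05 N and contact force between blue_case and the arm below 0.05 N) or (linear speed of junction_box above 0.6 m/s and contact force between junction_box and the fingers below 0.05 N and contact force between junction_box and the arm below 0.05 N)).
It also fails if it takes over 136 s, if anything falls off the work surface, if the arm or the gripper's body presses on something with over 40 N, if the wrist force passes 120 N, or if a joint passes its speed limit or range.

## Working session

There is one attempt and no reset: what is moved stays moved. The work goes in short steps, Python scripts to look and compute and a tool call to move; the robot and the scene stay as the last step left them, time stands still between calls to the robot, and variables do not carry over. Pictures are saved under pics/ and viewed, at most 14 in all, crops included, and the job is handed in when it is done.

Besides the shell and the picture viewer there is one more tool, called by a JSON object that holds its "op" and its "data", one argument or row to a line. arm_command: Moves the arm, as the interface text tells. Its arguments: {"type":"object","properties":{"steps":{"type":"array"}},"required":["steps"]}

```bash
mkdir -p pics
cat > h.py <<'E'
import numpy as np, cv2
from scipy.spatial.transform import Rotation as R
from plant import ctrl
def cam(name, obs=None):
    c=ctrl.calibration(name); f=192/np.tan(np.radians(c["vertical_fov"])/2)
    if "rvec" in c:
        Rm=cv2.Rodrigues(np.array(c["rvec"],float))[0]; t=np.array(c["tvec"],float).ravel()
        return f,c["cx"],c["cy"],Rm.T,-Rm.T@t
    H=np.array(c["hand_eye"]); Rt=R.from_euler('xyz',obs["orientation"],degrees=True).as_matrix()
    return f,c["cx"],c["cy"],Rt@H[:3,:3],Rt@H[:3,3]+np.array(obs["tool_pos"])
def shot(name):
    o=ctrl.get_obs(); p,d=ctrl.snapshot(name); return np.array(p),np.array(d),cam(name,o)
def ray(k,uv,z):
    f,cx,cy,Rm,o=k; uv=np.atleast_2d(np.asarray(uv,float))
    v=np.c_[(uv[:,0]-cx)/f,(uv[:,1]-cy)/f,np.ones(len(uv))]@Rm.T
    return o+v*((z-o[2])/v[:,2])[:,None]
def cloud(k,d):
    f,cx,cy,Rm,o=k; v,u=np.mgrid[:d.shape[0],:d.shape[1]]
    return np.stack([(u-cx)/f*d,(v-cy)/f*d,d],-1)@Rm.T+o
def proj(k,P):
    f,cx,cy,Rm,o=k; q=(np.atleast_2d(P)-o)@Rm; return np.c_[q[:,0]/q[:,2]*f+cx,q[:,1]/q[:,2]*f+cy]
def save(n,p): cv2.imwrite("pics/"+n+".png",cv2.cvtColor(p,cv2.COLOR_RGB2BGR))
E
python3 - <<'E'
from h import *
for n in("top","scene"):
    p,d,k=shot(n); save(n,p); print(n,ctrl.calibration(n),k[4])
    np.savez("pics/"+n,p=p,d=d)
print(ctrl.get_obs())
E
```

```text
top {'vertical_fov': 50.25059511412502, 'cx': 265.7713366617241, 'cy': 187.0108292249307, 'rvec': array([ 2.15324529, -2.12061757,  0.13819988]), 'tvec': array([0.09971607, 0.56353644, 1.24921432])} [0.37322876 0.08410209 1.3197273 ]
scene {'vertical_fov': 46.342340618866245, 'cx': 259.9502853698881, 'cy': 196.72957312396247, 'rvec': array([ 0.71467401,  2.69569838, -0.98146418]), 'tvec': array([ 0.43050594, -0.2244391 ,  1.68361948])} [1.00808713 0.87053999 1.13850923]
{'clock': 0.1, 'joint_pos': array([-5.29357808e+01,  2.05889959e+01,  6.38797206e-01, -1.85431217e-02,
       -7.01361690e+01, -1.65075989e+01]), 'qvel': array([-0.00479456, -0.14614877,  0.16826004, -0.00127211, -0.0227667 ,
       -0.04513274]), 'tau': array([-3.04079535e-03, -5.84162807e+01,  2.93747699e+01,  7.01551169e+00,
        1.02294763e-02, -6.85127270e-05]), 'tool_pos': array([ 0.23682925, -0.63157831,  0.20309336]), 'orientation': array([ 1.79912239e+02, -7.82909662e-03, -1.59449688e+02]), 'force': array([ 0.27717887, -0.16346481,  0.71615502]), 'moment': array([0.05023373, 0.03250642, 0.00282981]), 'gripper_force': 0.0, 'opening': 0.08739687423496555}
```

View pics/top.png

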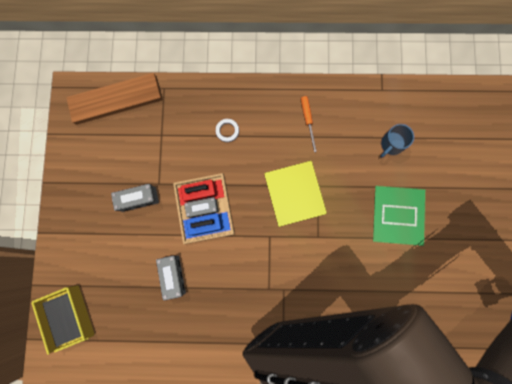

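View pics/scene.png

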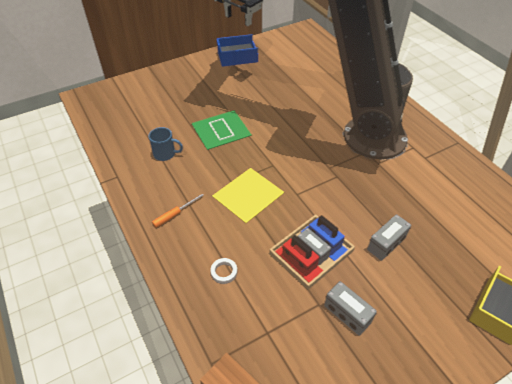

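Top view: the tray (203,208) holds red (200,189), grey (201,207) and blue (203,224). The yellow mat is at (295,193), the green mat at (400,215), and the bystanders are the tape (227,130), screwdriver (308,122) and mug (397,139). There are three grey boxes: (134,197), (201,207) and (170,277). The one between the cases fits the description, so I'll check its size and look at a crop.

Run:
```python
from h import *
D=np.load("pics/top.npz"); p,d=D["p"],D["d"]; k=cam("top"); C=cloud(k,d)
hsv=cv2.cvtColor(p,cv2.COLOR_RGB2HSV); h,s,v=[hsv[...,i].astype(int) for i in range(3)]
print("bench z",np.median(C[320:340,150:240,2]), C[290:310,350:360,2].mean())
def rect(m,z,name,roi=None):
    m=m.astype(np.uint8)
    if roi: 
        q=np.zeros_like(m); a,b,c,e=roi; q[b:e,a:c]=m[b:e,a:c]; m=q
    cs=cv2.findContours(m,cv2.RETR_EXTERNAL,cv2.CHAIN_APPROX_NONE)[0]
    c=max(cs,key=cv2.contourArea)
    P=ray(k,c[:,0,:],z)[:,:2]*1000
    r=cv2.minAreaRect(P.astype(np.float32)); print(name,np.round(r[0],1),np.round(r[1],1),round(r[2],1),"zmed",np.median(C[m>0][:,2]).round(4)); return r
tray=(165,165,245,250)
rect((h>22)&(h<35)&(s>150),.004,"yellow",(255,150,335,235))
rect((h>40)&(h<85)&(s>100),.004,"green",(365,175,440,255))
rect((s<60)&(v>170),.004,"outline",(376,195,424,240))
for n,roi,z in(("boxA",(105,175,165,215),.056),("boxB",(150,248,190,305),.056),("boxT",(180,195,222,218),.065)):
    rect((s<70)&(C[...,2]>.04),z,n,roi)
    rect((s<40)&(v>200),z,n+" strip",roi)
    a,b,c,e=roi; print(np.percentile(C[b:e,a:c,2],[90,98]))
rect(((h<6)|(h>174))&(s>150),.009,"red",tray)
rect((h>105)&(h<125)&(s>150),.009,"blue",tray)
for n,roi in(("redbar",(175,178,225,200)),("bluebar",(180,212,228,236))):
    m=(C[...,2]>.085)
    rect(m,.103,n,roi)
    rect((v<60),.103,n+" dark",roi)
save("crop_tray",cv2.resize(p[165:310,100:240],None,fx=4,fy=4,interpolation=cv2.INTER_CUBIC))
```

```text
bench z -0.0007903676972003115 -0.0010406198595569471
yellow [549.6  15.4] [182.6 161.2] 15.7 zmed 0.0029
green [ 483.6 -318.9] [161.5 181.7] 86.6 zmed 0.0028
outline [ 483.4 -318.6] [109.8  62.8] 86.4 zmed 0.0031
boxA [520.7 522.4] [ 62.1 132.4] 14.5 zmed 0.0709
boxA strip [523.7 528.6] [22.4 65.9] 15.0 zmed 0.0718
[0.07238232 0.07540847]
boxB [278.3 396.7] [123.9  63.6] 12.4 zmed 0.0709
boxB strip [278.2 400.9] [67.2 22.2] 13.5 zmed 0.0719
[0.07267785 0.07539293]
boxT [493.3 308.9] [48.9 95.7] 11.5 zmed 0.0608
boxT strip [494.3 310.2] [17.7 51.2] 12.2 zmed 0.0612
[0.06579932 0.06929921]
red [551.4 320.7] [ 65.1 143.5] 10.9 zmed 0.0644
blue [445.4 297.8] [ 58.6 138.2] 11.9 zmed 0.0642
redbar [544.9 319.8] [17.4 68.3] 12.3 zmed 0.1012
redbar dark [546.  315.8] [11.9 64.8] 13.5 zmed 0.1018
bluebar [440.2 296.9] [18.5 69.2] 9.0 zmed 0.1012
bluebar dark [442.1 293.7] [ 9.8 63.9] 10.9 zmed 0.1015
```

View pics/crop_tray.png

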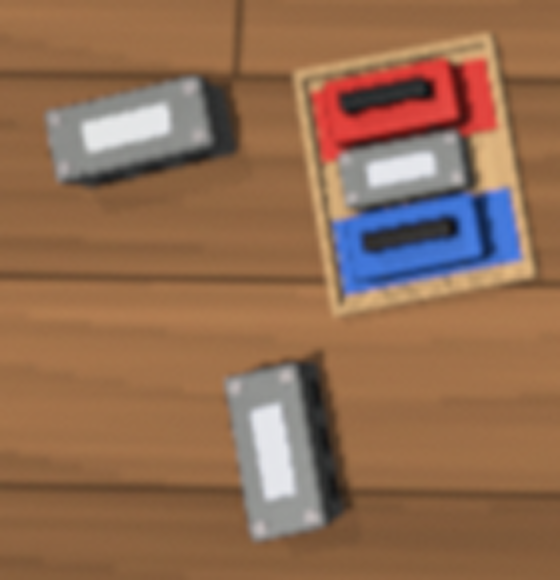

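Candidates: (134,197) and (170,277) measure about 62×128×72 mm, while (201,207) measures about 46×96 mm with its top at about 62 mm. The crop confirms that the box between the cases is the smallest, so that's the one to fetch. Next I fly to a view pose above the tray.

```bash
cat > go.py <<'E'
from h import *
import sys
# usage: go.py x y z yaw [x y z yaw ...] (mm, deg): tool-frame shift/turn for successive goals from the current pose
def plan(*g):
    o=ctrl.get_obs(); Rt=R.from_euler('xyz',o["orientation"],degrees=True); P=np.array(o["tool_pos"])*1000
    for x,y,z,w in np.reshape(g,(-1,4)):
        Rg=R.from_euler('xyz',[180,0,w],degrees=True); rv=(Rt.inv()*Rg).as_rotvec(degrees=True)
        print("T",np.round(Rt.inv().apply([x-P[0],y-P[1],z-P[2]]),1),"R",np.round(rv/5,2)); Rt,P=Rg,np.array([x,y,z])
if __name__=="__main__":
    plan(*map(float,sys.argv[1:])); o=ctrl.get_obs(); print(np.round(o["tool_pos"]*1000,1),np.round(o["orientation"],2),np.round(o["joint_pos"],1),o["clock"])
E
python3 go.py 500 -320 350 -93.5 480 300 350 -77.8; python3 -c "
from h import *
print(ctrl.calibration('wrist'))"
```

```text
T [-355.8  199.6 -146.6] R [ 2.000e-02  1.000e-02 -1.319e+01]
T [-617.6   57.8    0. ] R [ 0.    0.   -3.14]
[ 236.8 -631.6  203.1] [ 1.7991e+02 -1.0000e-02 -1.5945e+02] [-52.9  20.6   0.6  -0.  -70.1 -16.5] 0.1
{'vertical_fov': 58.72523336442482, 'cx': 258.3727181808634, 'cy': 190.14025586019773, 'hand_eye': array([[-1.18792032e-03, -9.66828963e-01, -2.55421895e-01,
         6.78952147e-02],
       [ 9.99999265e-01, -1.21083977e-03, -6.75137520e-05,
        -6.85170730e-04],
       [-2.44000738e-04, -2.55421788e-01,  9.66829691e-01,
        -1.80988693e-01],
       [ 0.00000000e+00,  0.00000000e+00,  0.00000000e+00,
         1.00000000e+00]])}
```

{"op": "arm_command", "data": {
  "steps": [
    {"translation": [-180,100,-100],"rotation": [0,0,-6.6],"claw": 87},
    {"translation": [-180,100,-100],"rotation": [0,0,-6.6],"claw": 87},
    {"translation": [-180,100,-100],"rotation": [0,0,-6.6],"claw": 87},
    {"translation": [-180,100,-147],"rotation": [0,0,-6.6],"claw": 87},
    {"translation": [-180,100,-147],"rotation": [0,0,-6.6],"claw": 87}
  ]
}}

```text
clock: 0.6
tool_pos: [0.3676, -0.4774, 0.3456]
orientation: [179.9, 0.0, -126.2]
force: [1.8, 0.1, -1.1]
opening: 0.0871
gripper_force: 0.0
```

```bash
python3 go.py 500 -320 350 -93.5 500 -60 350 -93.5 480 300 350 -77.8
```

```text
T [-205.3  -14.1   -4.4] R [ 0.02  0.01 -6.53]
T [-259.5   15.9    0. ] R [0. 0. 0.]
T [-358.1   41.9    0. ] R [ 0.    0.   -3.14]
[ 367.6 -477.4  345.6] [ 1.7992e+02  1.0000e-02 -1.2615e+02] [-33.9  10.6   5.1  -0.  -84.6  -2.3] 0.6
```

{"op": "arm_command", "data": {
  "steps": [
    {"translation": [-205,-14,-4],"rotation": [0,0,-6.53],"claw": 87},
    {"translation": [-205,-14,-4],"rotation": [0,0,-6.53],"claw": 87},
    {"translation": [-205,-14,-4],"rotation": [0,0,-6.53],"claw": 87},
    {"translation": [-205,-14,-4],"rotation": [0,0,-6.53],"claw": 87},
    {"translation": [-205,-14,-4],"rotation": [0,0,-6.53],"claw": 87}
  ]
}}

```text
clock: 1.1
tool_pos: [0.5028, -0.3187, 0.3482]
orientation: [180.0, 0.1, -93.3]
force: [0.1, -0.6, -0.5]
opening: 0.0868
gripper_force: 0.0
```

{"op": "arm_command", "data": {
  "steps": [
    {"translation": [-240,16,0],"rotation": [0,0,0],"claw": 87},
    {"translation": [-240,16,0],"rotation": [0,0,0],"claw": 87},
    {"translation": [-240,16,0],"rotation": [0,0,0],"claw": 87},
    {"translation": [-240,16,0],"rotation": [0,0,0],"claw": 87},
    {"translation": [-240,16,0],"rotation": [0,0,0],"claw": 87}
  ]
}}

```text
clock: 1.6
tool_pos: [0.4993, -0.0801, 0.3488]
orientation: [180.0, 0.0, -93.8]
force: [0.8, 0.9, 0.5]
opening: 0.0869
gripper_force: 0.0
```

```bash
python3 go.py  480 300 350 -77.8
python3 - <<'E'
from h import *
p,d,k=shot("wrist"); save("w_mat",p); np.savez("pics/w_mat",p=p,d=d)
E
```

```text
T [-378.    44.5   -1.1] R [ 0.   0.  -3.2]
[499.3 -80.1 348.8] [ 1.800e+02  1.000e-02 -9.381e+01] [ 13.2   0.7  -5.6  -0.  -83.7 -17. ] 1.6
```

{"op": "arm_command", "data": {
  "steps": [
    {"translation": [-235,28,0],"rotation": [0,0,-1.6],"claw": 87},
    {"translation": [-235,28,0],"rotation": [0,0,-1.6],"claw": 87},
    {"translation": [-235,28,0],"rotation": [0,0,-1.6],"claw": 87},
    {"translation": [-235,28,0],"rotation": [0,0,-1.6],"claw": 87},
    {"translation": [-235,28,0],"rotation": [0,0,-3.2],"claw": 87}
  ]
}}

```text
clock: 2.15
tool_pos: [0.4869, 0.1565, 0.3487]
orientation: [180.0, 0.0, -77.8]
force: [1.7, -0.4, -1.7]
opening: 0.0868
gripper_force: 0.0
```

```bash
python3 go.py  480 300 350 -77.8
```

```text
T [-141.7  -23.7   -1.3] R [0.   0.   0.01]
[486.9 156.5 348.7] [ 1.7999e+02  1.0000e-02 -7.7750e+01] [ 39.8   1.3  -5.   -0.  -83.7 -27.6] 2.15
```

{"op": "arm_command", "data": {
  "steps": [
    {"translation": [-142,-24,-1],"rotation": [0,0,0],"claw": 87},
    {"translation": [-142,-24,-1],"rotation": [0,0,0],"claw": 87},
    {"translation": [-142,-24,-1],"rotation": [0,0,0],"claw": 87},
    {"translation": [-142,-24,-1],"rotation": [0,0,0],"claw": 40},
    {"translation": [-142,-24,-1],"rotation": [0,0,0],"claw": 40}
  ]
}}

```text
clock: 2.65
tool_pos: [0.4807, 0.2987, 0.3489]
orientation: [179.9, -0.1, -77.7]
force: [0.0, -0.2, 0.5]
opening: 0.0762
gripper_force: 0.0
```

Run:
```python
from h import *
p,d,k=shot("wrist"); save("w_tray",p); np.savez("pics/w_tray",p=p,d=d)
np.savez("pics/w_tray_k",*[np.array(a) for a in k])
```

```text
(no output)
```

View pics/w_tray.png

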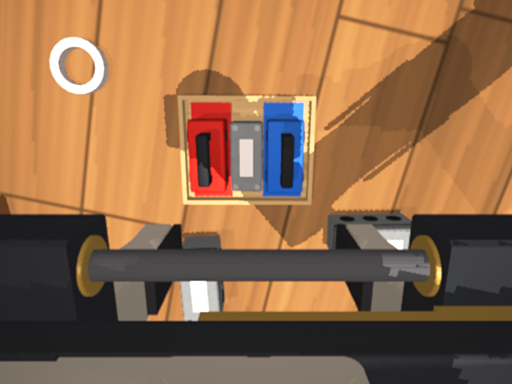

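The wrist view shows the whole tray at (180–315, 96–204): red handle at (203,159), box at (246,157), blue handle at (287,159). I'll measure them here.

```bash
cat > meas.py <<'E'
from h import *
def measure(p,d,k,roi):
    a,b,c,e=roi; hsv=cv2.cvtColor(p,cv2.COLOR_RGB2HSV); h,s,v=[hsv[...,i].astype(int) for i in range(3)]
    C=cloud(k,d); w=np.zeros(h.shape,bool); w[b:e,a:c]=1; w&=d>0
    def rect(m,z,n):
        m=(m&w).astype(np.uint8)
        cs=cv2.findContours(m,cv2.RETR_EXTERNAL,cv2.CHAIN_APPROX_NONE)[0]
        if not cs: print(n,"none");return
        c=max(cs,key=cv2.contourArea); P=ray(k,c[:,0,:],z)[:,:2]*1000
        r=cv2.minAreaRect(P.astype(np.float32)); mm=np.zeros_like(m); cv2.drawContours(mm,[c],-1,1,-1)
        print(n,np.round(r[0],1),np.round(r[1],1),"ang",round(r[2],1),"z",np.round(np.median(C[mm>0][:,2])*1000,1))
        return r
    return h,s,v,C,rect
E
python3 - <<'E'
from meas import *
D=np.load("pics/w_tray.npz"); K=np.load("pics/w_tray_k.npz"); k=[K[f"arr_{i}"] for i in range(5)]
h,s,v,C,rect=measure(D["p"],D["d"],k,(172,88,325,211))
z=C[...,2]; X=np.indices(h.shape)[1]
red=((h<6)|(h>174))&(s>150); blue=(h>105)&(h<125)&(s>150)
print(np.percentile(z[88:211,172:325],[5,25,50,75,95]))
rect((z>.015),.024,"tray>15mm"); 
rect(red,.009,"red pad+case"); rect(blue,.009,"blue pad+case")
rect(red&(z>.05),.067,"red lid"); rect(blue&(z>.05),.067,"blue lid")
for n,sel in(("redbar",X<235),("bluebar",X>258)):
    rect((z>.085)&sel,.103,n+" depth"); rect((v<50)&sel&(z>.08),.103,n+" dark")
rect((s<70)&(z>.045)&(X>225)&(X<268)&(v>60),.062,"box")
rect((s<40)&(v>190)&(X>232)&(X<260),.062,"strip")
D=np.load("pics/top.npz"); k=cam("top")
h,s,v,C,rect=measure(D["p"],D["d"],k,(165,165,245,250)); rect(C[...,2]>.015,.024,"top: tray>15")
E
```

```text
[-0.00029726  0.00573431  0.02376123  0.06624583  0.10269238]
tray>15mm [497.1 307.9] [198.8 161.3] ang 12.2 z 61.3
red pad+case [553.8 319.9] [ 65.5 141.7] ang 11.7 z 67.1
blue pad+case [443.3 296. ] [ 61.1 141.2] ang 12.2 z 67.1
red lid [548.  319.2] [52.4 99.3] ang 12.3 z 67.8
blue lid [445.4 297. ] [50.1 99.4] ang 12.5 z 67.6
redbar depth [548.7 318.8] [17.3 67.8] ang 12.4 z 103.1
redbar dark [548.7 316. ] [15.8 62.5] ang 11.5 z 103.1
bluebar depth [444.6 297.5] [16.5 67.9] ang 11.9 z 103.0
bluebar dark [445.1 295.7] [13.9 66.5] ang 11.8 z 103.1
box [496.2 308.7] [43.3 94.7] ang 12.2 z 62.4
strip [496.5 310. ] [16.8 51.7] ang 11.9 z 62.8
top: tray>15 [493.2 308.6] [198.3 162.6] ang 12.0 z 43.9
```

Sizes and heights fit the description: tray 198×161 at 12.2°, lids at 67 mm, bars at 103 mm. Grasp red first.

```bash
python3 go.py 548.3 319 150 -77.8 548.3 319 76 -77.8
```

```text
T [ -6.6 -70.6 199.3] R [ 0.01 -0.01  0.  ]
T [ 0. -0. 74.] R [0. 0. 0.]
[480.9 297.9 349.4] [ 1.7995e+02 -5.0000e-02 -7.7780e+01] [ 51.6   6.8   1.1   0.  -84.4 -39.4] 2.7
```

{"op": "arm_command", "data": {
  "steps": [
    {"translation": [-7,-71,100],"rotation": [0,0,0],"claw": 40},
    {"translation": [-7,-71,199],"rotation": [0,0,0],"claw": 40},
    {"translation": [-7,-71,199],"rotation": [0,0,0],"claw": 40},
    {"translation": [-7,-71,199],"rotation": [0,0,0],"claw": 40},
    {"translation": [-7,-71,199],"rotation": [0,0,0],"claw": 40}
  ]
}}

```text
clock: 3.2
tool_pos: [0.5475, 0.3165, 0.1454]
orientation: [179.6, -0.2, -78.0]
force: [-0.2, -1.1, 0.0]
opening: 0.0408
gripper_force: 0.0
```

```bash
python3 go.py 548.3 319 76 -77.8
python3 - <<'E'
from h import *
p,d,k=shot("wrist"); save("w_red",p); print(proj(k,[[.5483,.319,.103],[.497,.308,.062]]))
E
```

```text
T [-2.5 -1.9 69.4] R [ 0.08 -0.04 -0.03]
[547.5 316.5 145.4] [179.58  -0.21 -77.97] [ 47.6  19.2  -9.2  -0.1 -62.1 -35.6] 3.2
[[256.98669574 207.59867827]
 [322.21212628 192.00605519]]
```

View pics/w_red.png

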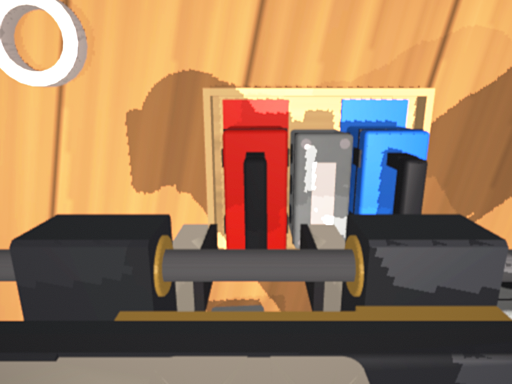

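The red handle (256,190) sits midway between the fingers (~257). Going down and closing.

{"op": "arm_command", "data": {
  "steps": [
    {"translation": [0,0,40],"rotation": [0,0,0],"claw": 40},
    {"translation": [0,0,73],"rotation": [0,0,0],"claw": 40},
    {"translation": [0,0,73],"rotation": [0,0,0],"claw": 40},
    {"translation": [0,0,73],"rotation": [0,0,0],"claw": 40},
    {"translation": [0,0,73],"rotation": [0,0,0],"claw": 8}
  ]
}}

```text
clock: 3.75
tool_pos: [0.5505, 0.3211, 0.0814]
orientation: [-179.8, 0.1, -77.8]
force: [-0.2, -1.1, 0.1]
opening: 0.036
gripper_force: 0.0
```

{"op": "arm_command", "data": {
  "steps": [
    {"translation": [0,0,0],"rotation": [0,0,0],"claw": 8},
    {"translation": [0,0,0],"rotation": [0,0,0],"claw": 8},
    {"translation": [0,0,0],"rotation": [0,0,0],"claw": 8},
    {"translation": [0,0,0],"rotation": [0,0,0],"claw": 8},
    {"translation": [0,0,0],"rotation": [0,0,0],"claw": 8}
  ]
}}

```text
clock: 4.25
tool_pos: [0.5492, 0.3204, 0.079]
orientation: [-179.9, 0.0, -77.8]
force: [-2.3, -0.7, 6.3]
opening: 0.0143
gripper_force: 30.0
```

```bash
python3 go.py 548.3 319 76 -77.8 548.3 319 200 -77.8
python3 - <<'E'
from h import *
D=np.load("pics/w_mat.npz")
from meas import *
o=ctrl.get_obs();
E
```

```text
T [1.1 1.2 3. ] R [-0.01  0.    0.01]
T [   0.    0. -124.] R [0. 0. 0.]
[549.2 320.4  79. ] [-1.7993e+02  2.0000e-02 -7.7770e+01] [ 47.8  22.7 -13.6   0.  -53.6 -35.6] 4.25
```

Held (30 N, opening 14 mm). Lift, then carry to the mat.

{"op": "arm_command", "data": {
  "steps": [
    {"translation": [0,0,-15],"rotation": [0,0,0],"claw": 8},
    {"translation": [0,0,-40],"rotation": [0,0,0],"claw": 8},
    {"translation": [0,0,-70],"rotation": [0,0,0],"claw": 8},
    {"translation": [0,0,-100],"rotation": [0,0,0],"claw": 8},
    {"translation": [0,0,-120],"rotation": [0,0,0],"claw": 8}
  ]
}}

```text
clock: 4.75
tool_pos: [0.5492, 0.3202, 0.1999]
orientation: [-179.9, 0.0, -77.8]
force: [1.1, 1.6, -2.1]
opening: 0.0146
gripper_force: 30.0
```

```bash
python3 go.py 543 51 200 -164.3
```

```text
T [261.8  63.   -0.3] R [-1.00e-02  2.00e-02  1.73e+01]
[549.2 320.2 199.9] [-1.7992e+02  4.0000e-02 -7.7780e+01] [ 47.8  17.   -5.    0.  -67.9 -35.6] 4.75
```

{"op": "arm_command", "data": {
  "steps": [
    {"translation": [20,5,0],"rotation": [0,0,1],"claw": 8},
    {"translation": [55,13,0],"rotation": [0,0,2.5],"claw": 8},
    {"translation": [95,23,0],"rotation": [0,0,4],"claw": 8},
    {"translation": [130,31,0],"rotation": [0,0,5.5],"claw": 8},
    {"translation": [160,39,0],"rotation": [0,0,7],"claw": 8}
  ]
}}

```text
clock: 5.25
tool_pos: [0.544, 0.1536, 0.1976]
orientation: [180.0, -0.0, -113.1]
force: [-0.1, 0.7, -2.5]
opening: 0.0146
gripper_force: 30.0
```

```bash
python3 go.py 543 51 200 -164.3
```

```text
T [ 94.7 -39.4  -2.4] R [ 0.000e+00 -1.000e-02  1.024e+01]
[544.  153.6 197.6] [ 1.7996e+02 -3.0000e-02 -1.1312e+02] [ 35.6  10.5 -13.9  -0.  -65.6 -58.7] 5.25
```

{"op": "arm_command", "data": {
  "steps": [
    {"translation": [25,-10,0],"rotation": [0,0,1.7],"claw": 8},
    {"translation": [50,-20,0],"rotation": [0,0,3.4],"claw": 8},
    {"translation": [75,-31,0],"rotation": [0,0,5.1],"claw": 8},
    {"translation": [95,-39,-2],"rotation": [0,0,6.8],"claw": 8},
    {"translation": [95,-39,-2],"rotation": [0,0,8.3],"claw": 8}
  ]
}}

```text
clock: 5.75
tool_pos: [0.5431, 0.0504, 0.1998]
orientation: [180.0, -0.1, -154.8]
force: [-0.3, -0.3, -1.3]
opening: 0.0142
gripper_force: 30.0
```

```bash
python3 go.py 543 51 200 -164.3
python3 - <<'E'
from meas import *
p,d,k=shot("wrist"); save("w_yel",p)
h,s,v,C,rect=measure(p,d,k,(0,0,512,384)); rect((h>22)&(h<35)&(s>150),.004,"yellow")
E
```

```text
T [-0.1  0.6 -0.2] R [-0.   -0.01  1.91]
[543.1  50.4 199.8] [ 1.8000e+02 -5.0000e-02 -1.5476e+02] [ 25.9   8.6 -16.1  -0.  -65.4 -90.6] 5.75
yellow [547.8  12.4] [171.8 160.5] ang 15.9 z 4.4
```

View pics/w_yel.png

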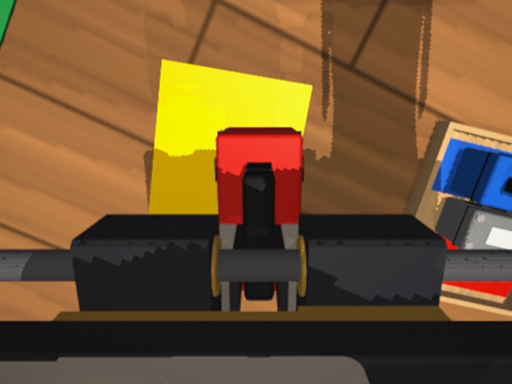

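The red case hangs upright in the gripper (258,175) over the right half of the yellow mat, whose angle comes out at 15.9°. Finish the turn and lower the case.

{"op": "arm_command", "data": {
  "steps": [
    {"translation": [0,0,20],"rotation": [0,0,1.6],"claw": 8},
    {"translation": [0,0,55],"rotation": [0,0,1.9],"claw": 8},
    {"translation": [0,0,85],"rotation": [0,0,1.9],"claw": 8},
    {"translation": [0,0,105],"rotation": [0,0,1.9],"claw": 8},
    {"translation": [0,0,115],"rotation": [0,0,1.9],"claw": 8}
  ]
}}

```text
clock: 6.3
tool_pos: [0.5423, 0.0525, 0.0826]
orientation: [-180.0, -0.2, -163.7]
force: [-0.9, -1.0, -2.3]
opening: 0.0139
gripper_force: 30.0
```

{"op": "arm_command", "data": {
  "steps": [
    {"translation": [0,0,3],"rotation": [0,0,0],"claw": 8},
    {"translation": [0,0,6],"rotation": [0,0,0],"claw": 8},
    {"translation": [0,0,9],"rotation": [0,0,0],"claw": 8},
    {"translation": [0,0,10],"rotation": [0,0,0],"claw": 8},
    {"translation": [0,0,10],"rotation": [0,0,0],"claw": 8}
  ]
}}

```text
clock: 6.8
tool_pos: [0.544, 0.0528, 0.0753]
orientation: [180.0, 0.0, -163.8]
force: [0.4, -0.9, -2.0]
opening: 0.0142
gripper_force: 30.0
```

{"op": "arm_command", "data": {
  "steps": [
    {"translation": [0,0,0.7],"rotation": [0,0,0],"claw": 8},
    {"translation": [0,0,1.3],"rotation": [0,0,0],"claw": 8},
    {"translation": [0,0,1.5],"rotation": [0,0,0],"claw": 8},
    {"translation": [0,0,1.5],"rotation": [0,0,0],"claw": 8},
    {"translation": [0,0,1.5],"rotation": [0,0,0],"claw": 8}
  ]
}}

```text
clock: 7.3
tool_pos: [0.544, 0.0528, 0.074]
orientation: [180.0, 0.0, -163.8]
force: [-2.5, 1.4, 5.3]
opening: 0.0145
gripper_force: 30.0
```

Contact (+5 N): release and rise.

{"op": "arm_command", "data": {
  "steps": [
    {"translation": [0,0,0],"rotation": [0,0,0],"claw": 40},
    {"translation": [0,0,0],"rotation": [0,0,0],"claw": 40},
    {"translation": [0,0,0],"rotation": [0,0,0],"claw": 40},
    {"translation": [0,0,0],"rotation": [0,0,0],"claw": 40},
    {"translation": [0,0,-10],"rotation": [0,0,0],"claw": 40}
  ]
}}

```text
clock: 7.8
tool_pos: [0.5428, 0.0523, 0.0825]
orientation: [-180.0, -0.2, -163.8]
force: [0.1, 0.6, 0.2]
opening: 0.0396
gripper_force: 0.0
```

{"op": "arm_command", "data": {
  "steps": [
    {"translation": [0,0,-40],"rotation": [0,0,0],"claw": 40},
    {"translation": [0,0,-80],"rotation": [0,0,0],"claw": 40},
    {"translation": [0,0,-120],"rotation": [0,0,0],"claw": 40},
    {"translation": [0,0,-120],"rotation": [0,0,0],"claw": 40},
    {"translation": [0,0,-120],"rotation": [0,0,0],"claw": 40}
  ]
}}

```text
clock: 8.3
tool_pos: [0.5443, 0.0529, 0.2051]
orientation: [180.0, 0.2, -163.8]
force: [-1.0, 0.3, -0.4]
opening: 0.0398
gripper_force: 0.0
```

```bash
python3 go.py 445.5 298.5 200 -77.8
```

```text
T [ 26.3 263.4   5.2] R [ -0.02   0.04 -17.2 ]
[544.3  52.9 205.1] [ 179.96    0.18 -163.8 ] [ 26.1   8.3 -15.6  -0.  -65.9 -99.9] 8.3
```

{"op": "arm_command", "data": {
  "steps": [
    {"translation": [3,26,0],"rotation": [0,0,-1.7],"claw": 40},
    {"translation": [6,55,0],"rotation": [0,0,-3.4],"claw": 40},
    {"translation": [10,85,0],"rotation": [0,0,-5.1],"claw": 40},
    {"translation": [13,115,0],"rotation": [0,0,-6.8],"claw": 40},
    {"translation": [15,145,0],"rotation": [0,0,-8.5],"claw": 40}
  ]
}}

```text
clock: 8.8
tool_pos: [0.4877, 0.1882, 0.2024]
orientation: [180.0, -0.1, -121.0]
force: [0.8, 0.6, 0.8]
opening: 0.0398
gripper_force: 0.0
```

```bash
python3 go.py 445.5 298.5 200 -77.8
```

```text
T [-72.9  92.9   2.4] R [ 0.02 -0.02 -8.63]
[487.7 188.2 202.4] [ 1.7996e+02 -1.0000e-01 -1.2096e+02] [ 42.6   6.3 -18.4  -0.  -65.4 -73.6] 8.8
```

{"op": "arm_command", "data": {
  "steps": [
    {"translation": [-20,25,0],"rotation": [0,0,-1.7],"claw": 40},
    {"translation": [-40,50,0],"rotation": [0,0,-3.4],"claw": 40},
    {"translation": [-60,75,0],"rotation": [0,0,-5.1],"claw": 40},
    {"translation": [-73,93,0],"rotation": [0,0,-6.8],"claw": 40},
    {"translation": [-73,93,0],"rotation": [0,0,-8.5],"claw": 40}
  ]
}}

```text
clock: 9.3
tool_pos: [0.446, 0.3001, 0.2021]
orientation: [179.9, -0.1, -78.3]
force: [-0.2, 0.1, -0.1]
opening: 0.0399
gripper_force: 0.0
```

{"op": "arm_command", "data": {
  "steps": [
    {"translation": [0,0,0],"rotation": [0,0,0],"claw": 40},
    {"translation": [0,0,0],"rotation": [0,0,0],"claw": 40},
    {"translation": [0,0,0],"rotation": [0,0,0],"claw": 40}
  ]
}}

```text
clock: 9.6
tool_pos: [0.4473, 0.2978, 0.203]
orientation: [180.0, -0.0, -79.0]
force: [0.1, 0.2, 0.6]
opening: 0.0401
gripper_force: 0.0
```

```bash
python3 go.py 445.5 298.5 120 -77.8 445.5 298.5 79 -77.8
python3 - <<'E'
from meas import *
p,d,k=shot("wrist"); h,s,v,C,rect=measure(p,d,k,(0,0,512,240)); z=C[...,2]
rect((z>.085)&(z<.12),.103,"bar"); rect((h>105)&(h<125)&(s>150)&(z>.05),.067,"lid")
E
```

```text
T [-1.1  1.6 83. ] R [ 0.01 -0.01 -0.25]
T [ 0. -0. 41.] R [0. 0. 0.]
[447.3 297.8 203. ] [ 1.7996e+02 -3.0000e-02 -7.9030e+01] [ 54.6   7.6 -16.7  -0.  -65.7 -43.6] 9.6
bar [444.4 296.3] [15.3 68. ] ang 11.5 z 103.0
lid [444.6 296.3] [48.8 99.1] ang 12.1 z 67.6
```

{"op": "arm_command", "data": {
  "steps": [
    {"translation": [0,2,40],"rotation": [0,0,-0.25],"claw": 40},
    {"translation": [-1,2.2,80],"rotation": [0,0,-0.25],"claw": 40},
    {"translation": [-1,2.2,110],"rotation": [0,0,-0.25],"claw": 40},
    {"translation": [-1,2.2,124],"rotation": [0,0,-0.25],"claw": 40},
    {"translation": [-1,2.2,124],"rotation": [0,0,-0.25],"claw": 40}
  ]
}}

```text
clock: 10.15
tool_pos: [0.4441, 0.2972, 0.0772]
orientation: [179.8, -0.2, -77.7]
force: [-0.2, -0.4, 0.9]
opening: 0.0398
gripper_force: 0.0
```

{"op": "arm_command", "data": {
  "steps": [
    {"translation": [0,0,0],"rotation": [0,0,0],"claw": 40},
    {"translation": [0,0,0],"rotation": [0,0,0],"claw": 8},
    {"translation": [0,0,0],"rotation": [0,0,0],"claw": 8},
    {"translation": [0,0,0],"rotation": [0,0,0],"claw": 8},
    {"translation": [0,0,0],"rotation": [0,0,0],"claw": 8}
  ]
}}

```text
clock: 10.65
tool_pos: [0.445, 0.2991, 0.0799]
orientation: [-180.0, 0.0, -77.6]
force: [-1.3, -0.7, 3.7]
opening: 0.0141
gripper_force: 30.1
```

{"op": "arm_command", "data": {
  "steps": [
    {"translation": [0,0,0],"rotation": [0,0,0],"claw": 8},
    {"translation": [0,0,0],"rotation": [0,0,0],"claw": 8}
  ]
}}

```text
clock: 10.85
tool_pos: [0.446, 0.2993, 0.0815]
orientation: [-179.9, 0.0, -77.5]
force: [-1.6, -3.2, 15.6]
opening: 0.0086
gripper_force: 16.3
```

Run:
```python
from h import *
o=ctrl.get_obs(); print(o["opening"],o["gripper_force"],o["force"],o["tool_pos"])
p,d,k=shot("wrist"); q,_,_=shot("scene")
save("w_blue",np.hstack([p[60:330,110:410],cv2.resize(q[200:290,260:360],(300,270),interpolation=cv2.INTER_CUBIC)]))
```

```text
0.00859988148829892 16.26266137260245 [-1.62324262 -3.23224525 15.56662694] [0.44603022 0.29932746 0.08150877]
```

View pics/w_blue.png

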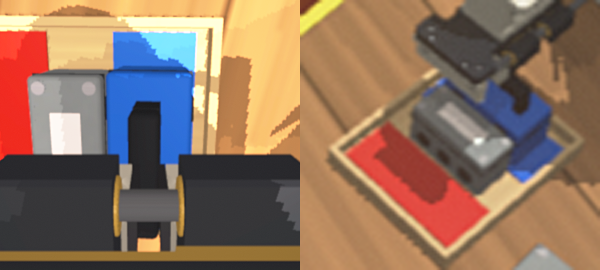

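Opening 8.6 mm with +16 N upward isn't a sound grip on a 16 mm bar. I'll open and check before lifting.

{"op": "arm_command", "data": {
  "steps": [
    {"translation": [0,0,0],"rotation": [0,0,0],"claw": 40},
    {"translation": [0,0,0],"rotation": [0,0,0],"claw": 40},
    {"translation": [0,0,0],"rotation": [0,0,0],"claw": 40},
    {"translation": [0,0,0],"rotation": [0,0,0],"claw": 40}
  ]
}}

```text
clock: 11.35
tool_pos: [0.447, 0.2998, 0.0826]
orientation: [-179.7, 0.1, -77.5]
force: [-1.5, -5.4, 19.6]
opening: 0.0348
gripper_force: 9.7
```

{"op": "arm_command", "data": {
  "steps": [
    {"translation": [0,0,-40],"rotation": [0,0,0],"claw": 40},
    {"translation": [0,0,-80],"rotation": [0,0,0],"claw": 40},
    {"translation": [0,0,-120],"rotation": [0,0,0],"claw": 40},
    {"translation": [0,0,-120],"rotation": [0,0,0],"claw": 40},
    {"translation": [0,0,-120],"rotation": [0,0,0],"claw": 40}
  ]
}}

```text
clock: 11.85
tool_pos: [0.4452, 0.2995, 0.2006]
orientation: [-179.9, 0.1, -77.5]
force: [-0.2, -0.9, -1.1]
opening: 0.0399
gripper_force: 0.0
```

```bash
python3 go.py 445 298 200 -77.8
python3 - <<'E'
from meas import *
p,d,k=shot("wrist"); save("w_blue2",p[0:260,60:460]); h,s,v,C,rect=measure(p,d,k,(0,0,512,240)); z=C[...,2]
rect((z>.085)&(z<.13),.103,"bar"); rect((h>105)&(h<125)&(s>150)&(z>.05),.067,"lid")
rect((s<70)&(z>.045)&(z<.08)&(v>60),.062,"box")
E
```

```text
T [1.4 0.5 0.6] R [-0.02  0.02  0.05]
[445.2 299.5 200.6] [-1.7988e+02  1.2000e-01 -7.7550e+01] [ 54.9   7.5 -17.2  -0.  -65.1 -42.4] 11.85
bar [443.8 296.1] [15.3 68.9] ang 12.2 z 103.1
lid [444.1 296.3] [49.3 98.8] ang 12.3 z 67.7
box [496.8 309.3] [44.6 95.7] ang 12.0 z 62.4
```

View pics/w_blue2.png

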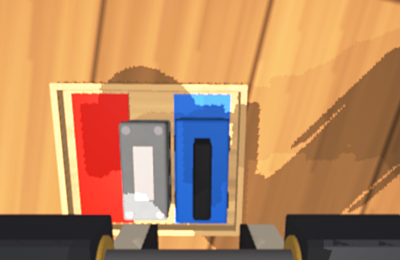

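The blue case is still square on its pad with its handle at (203,178) in the crop, and its neighbour the box hasn't moved. I gripped too near the finger tips (80 mm against the nominal 76 mm), so the bar wedged out. I'll regrip lower, at TCP ≈ 74.5.

{"op": "arm_command", "data": {
  "steps": [
    {"translation": [1,1.5,40],"rotation": [0,0,0],"claw": 40},
    {"translation": [1,1.5,80],"rotation": [0,0,0],"claw": 40},
    {"translation": [1,1.5,110],"rotation": [0,0,0],"claw": 40},
    {"translation": [1,1.5,126],"rotation": [0,0,0],"claw": 40},
    {"translation": [1,1.5,126],"rotation": [0,0,0],"claw": 40}
  ]
}}

```text
clock: 12.4
tool_pos: [0.4418, 0.2954, 0.0697]
orientation: [179.7, -0.3, -77.6]
force: [0.3, -0.3, -0.4]
opening: 0.0399
gripper_force: 0.0
```

{"op": "arm_command", "data": {
  "steps": [
    {"translation": [0,0,0],"rotation": [0,0,0],"claw": 40},
    {"translation": [0,0,0],"rotation": [0,0,0],"claw": 40},
    {"translation": [0,0,0],"rotation": [0,0,0],"claw": 40}
  ]
}}

```text
clock: 12.7
tool_pos: [0.4442, 0.2982, 0.0744]
orientation: [-179.9, 0.1, -77.5]
force: [-0.1, -0.5, 0.6]
opening: 0.0402
gripper_force: 0.0
```

{"op": "arm_command", "data": {
  "steps": [
    {"translation": [0,0,0],"rotation": [0,0,0],"claw": 10},
    {"translation": [0,0,0],"rotation": [0,0,0],"claw": 10},
    {"translation": [0,0,0],"rotation": [0,0,0],"claw": 10},
    {"translation": [0,0,0],"rotation": [0,0,0],"claw": 10}
  ]
}}

```text
clock: 13.1
tool_pos: [0.4436, 0.2976, 0.0736]
orientation: [-180.0, 0.0, -77.5]
force: [-1.7, 0.3, 1.8]
opening: 0.0152
gripper_force: 30.0
```

{"op": "arm_command", "data": {
  "steps": [
    {"translation": [0,0,0],"rotation": [0,0,0],"claw": 10},
    {"translation": [0,0,0],"rotation": [0,0,0],"claw": 10}
  ]
}}

```text
clock: 13.3
tool_pos: [0.4437, 0.2977, 0.0736]
orientation: [-180.0, 0.0, -77.5]
force: [-1.5, -1.5, 3.7]
opening: 0.0153
gripper_force: 30.0
```

Stable now (15.3 mm, 30 N). Lift and carry to the mat.

{"op": "arm_command", "data": {
  "steps": [
    {"translation": [0,0,-15],"rotation": [0,0,0],"claw": 10},
    {"translation": [0,0,-40],"rotation": [0,0,0],"claw": 10},
    {"translation": [0,0,-70],"rotation": [0,0,0],"claw": 10},
    {"translation": [0,0,-105],"rotation": [0,0,0],"claw": 10},
    {"translation": [0,0,-135],"rotation": [0,0,0],"claw": 10}
  ]
}}

```text
clock: 13.8
tool_pos: [0.4434, 0.2974, 0.2094]
orientation: [180.0, -0.0, -77.6]
force: [0.8, 0.4, -4.3]
opening: 0.0153
gripper_force: 30.0
```

```bash
python3 go.py 564 -22 210 -164.2
```

```text
T [337.9 -48.9  -0.6] R [ 0.000e+00 -1.000e-02  1.733e+01]
[443.4 297.4 209.4] [ 1.7997e+02 -1.0000e-02 -7.7550e+01] [ 54.9   7.1 -16.6  -0.  -66.4 -42.4] 13.8
```

{"op": "arm_command", "data": {
  "steps": [
    {"translation": [20,-3,0],"rotation": [0,0,1],"claw": 10},
    {"translation": [55,-8,0],"rotation": [0,0,2.5],"claw": 10},
    {"translation": [95,-14,0],"rotation": [0,0,4],"claw": 10},
    {"translation": [135,-20,0],"rotation": [0,0,5.6],"claw": 10},
    {"translation": [175,-25,0],"rotation": [0,0,7.2],"claw": 10}
  ]
}}

```text
clock: 14.3
tool_pos: [0.5057, 0.1307, 0.2077]
orientation: [179.9, -0.0, -113.9]
force: [1.5, 0.4, -2.5]
opening: 0.0153
gripper_force: 30.0
```

```bash
python3 go.py 564 -22 210 -164.2
```

```text
T [ 116.1 -115.1   -2.3] R [ 1.000e-02 -1.000e-02  1.007e+01]
[505.7 130.7 207.7] [ 1.7995e+02 -3.0000e-02 -1.1385e+02] [ 36.    6.  -18.   -0.  -66.  -59.9] 14.3
```

{"op": "arm_command", "data": {
  "steps": [
    {"translation": [28,-28,0],"rotation": [0,0,1.7],"claw": 10},
    {"translation": [56,-56,0],"rotation": [0,0,3.4],"claw": 10},
    {"translation": [84,-84,-2],"rotation": [0,0,5.1],"claw": 10},
    {"translation": [105,-104,-2],"rotation": [0,0,6.8],"claw": 10},
    {"translation": [116,-115,-2],"rotation": [0,0,8.4],"claw": 10}
  ]
}}

```text
clock: 14.8
tool_pos: [0.5649, -0.0224, 0.2093]
orientation: [180.0, -0.1, -156.0]
force: [0.7, 1.3, -3.6]
opening: 0.0151
gripper_force: 30.0
```

{"op": "arm_command", "data": {
  "steps": [
    {"translation": [0,0,0],"rotation": [0,0,1.6],"claw": 10},
    {"translation": [0,0,0],"rotation": [0,0,1.6],"claw": 10},
    {"translation": [0,0,0],"rotation": [0,0,1.6],"claw": 10}
  ]
}}

```text
clock: 15.1
tool_pos: [0.5646, -0.0201, 0.2097]
orientation: [180.0, -0.1, -163.3]
force: [-0.5, 0.3, -2.8]
opening: 0.0155
gripper_force: 30.0
```

```bash
python3 go.py 564 -22 75 -164.2;  python3 - <<'E'
from meas import *
p,d,k=shot("wrist"); 
h,s,v,C,rect=measure(p,d,k,(0,0,512,384)); z=C[...,2]; red=((h<6)|(h>174))&(s>150)
rect(red&(z>.05)&(z<.08),.062,"red lid"); rect((z>.085)&(z<.11),.098,"bar red");rect((h>22)&(h<35)&(s>150),.004,"yellow")
E
```

```text
T [  0.9  -1.7 134.7] R [ 0.   -0.01  0.18]
[564.6 -20.1 209.7] [ 1.7998e+02 -7.0000e-02 -1.6332e+02] [ 17.8  10.  -12.9  -0.  -67.1 -91.1] 15.1
red lid [540.4  50.3] [91.6 51.4] ang 16.6 z 62.3
bar red [542.2  50.5] [64. 18.] ang 16.3 z 98.0
yellow [496.2  -2.8] [ 64.9 160.1] ang 15.4 z 4.3
```

{"op": "arm_command", "data": {
  "steps": [
    {"translation": [0,-2,30],"rotation": [0,0,0.2],"claw": 10},
    {"translation": [0,-2,65],"rotation": [0,0,0.2],"claw": 10},
    {"translation": [0,-2,100],"rotation": [0,0,0.2],"claw": 10},
    {"translation": [0,-2,120],"rotation": [0,0,0.2],"claw": 10},
    {"translation": [0,-2,130],"rotation": [0,0,0.2],"claw": 10}
  ]
}}

```text
clock: 15.65
tool_pos: [0.5642, -0.0218, 0.0783]
orientation: [180.0, -0.2, -164.4]
force: [-0.5, 0.0, -3.3]
opening: 0.0156
gripper_force: 30.0
```

{"op": "arm_command", "data": {
  "steps": [
    {"translation": [0,0,3],"rotation": [0,0,0],"claw": 10},
    {"translation": [0,0,6],"rotation": [0,0,0],"claw": 10},
    {"translation": [0,0,8],"rotation": [0,0,0],"claw": 10},
    {"translation": [0,0,9],"rotation": [0,0,0],"claw": 10},
    {"translation": [0,0,9],"rotation": [0,0,0],"claw": 10}
  ]
}}

```text
clock: 16.15
tool_pos: [0.5659, -0.0219, 0.072]
orientation: [180.0, 0.1, -164.5]
force: [0.0, -0.3, -3.3]
opening: 0.0155
gripper_force: 30.0
```

{"op": "arm_command", "data": {
  "steps": [
    {"translation": [0,0,1],"rotation": [0,0,0],"claw": 10},
    {"translation": [0,0,2],"rotation": [0,0,0],"claw": 10},
    {"translation": [0,0,2.5],"rotation": [0,0,0],"claw": 10},
    {"translation": [0,0,2.5],"rotation": [0,0,0],"claw": 10}
  ]
}}

```text
clock: 16.55
tool_pos: [0.5655, -0.022, 0.0688]
orientation: [180.0, -0.0, -164.5]
force: [-0.2, -0.4, -3.9]
opening: 0.0154
gripper_force: 30.0
```

{"op": "arm_command", "data": {
  "steps": [
    {"translation": [0,0,0.7],"rotation": [0,0,0],"claw": 10},
    {"translation": [0,0,1.4],"rotation": [0,0,0],"claw": 10},
    {"translation": [0,0,1.4],"rotation": [0,0,0],"claw": 10}
  ]
}}

```text
clock: 16.85
tool_pos: [0.5657, -0.022, 0.0685]
orientation: [-180.0, 0.0, -164.5]
force: [-3.8, 2.0, 6.6]
opening: 0.0158
gripper_force: 30.0
```

{"op": "arm_command", "data": {
  "steps": [
    {"translation": [0,0,0],"rotation": [0,0,0],"claw": 40},
    {"translation": [0,0,0],"rotation": [0,0,0],"claw": 40},
    {"translation": [0,0,0],"rotation": [0,0,0],"claw": 40},
    {"translation": [0,0,0],"rotation": [0,0,0],"claw": 40},
    {"translation": [0,0,-10],"rotation": [0,0,0],"claw": 40}
  ]
}}

```text
clock: 17.35
tool_pos: [0.5646, -0.0222, 0.0766]
orientation: [180.0, -0.1, -164.6]
force: [-0.7, 0.4, 0.2]
opening: 0.0398
gripper_force: 0.0
```

{"op": "arm_command", "data": {
  "steps": [
    {"translation": [0,0,-40],"rotation": [0,0,0],"claw": 40},
    {"translation": [0,0,-80],"rotation": [0,0,0],"claw": 40},
    {"translation": [0,0,-130],"rotation": [0,0,0],"claw": 40},
    {"translation": [0,0,-150],"rotation": [0,0,0],"claw": 40},
    {"translation": [0,0,-150],"rotation": [0,0,0],"claw": 40}
  ]
}}

```text
clock: 17.85
tool_pos: [0.5676, -0.0219, 0.2325]
orientation: [-180.0, 0.4, -164.5]
force: [0.5, -0.0, -0.6]
opening: 0.0397
gripper_force: 0.0
```

```bash
python3 go.py 496.5 309 230 -77.8
```

```text
T [-19.7 337.9   2.4] R [ -0.08   0.06 -17.34]
[567.6 -21.9 232.5] [-179.95    0.45 -164.52] [ 17.6   9.2 -11.    0.1 -69.4 -92.1] 17.85
```

Next, the box. I go back over the tray with the fingers opened.

{"op": "arm_command", "data": {
  "steps": [
    {"translation": [-2,35,0],"rotation": [0,0,-1.7],"claw": 72},
    {"translation": [-4,70,0],"rotation": [0,0,-3.4],"claw": 72},
    {"translation": [-6,105,0],"rotation": [0,0,-5.1],"claw": 72},
    {"translation": [-9,145,0],"rotation": [0,0,-6.8],"claw": 72},
    {"translation": [-11,185,0],"rotation": [0,0,-8.5],"claw": 72}
  ]
}}

```text
clock: 18.35
tool_pos: [0.526, 0.1603, 0.2272]
orientation: [180.0, -0.0, -121.7]
force: [0.9, 1.2, -0.6]
opening: 0.0706
gripper_force: 0.0
```

```bash
python3 go.py 496.5 309 230 -77.8
```

```text
T [-111.   103.3   -2.8] R [ 0.01 -0.01 -8.78]
[526.  160.3 227.2] [ 1.7998e+02 -3.0000e-02 -1.2172e+02] [ 37.4   7.9 -13.1  -0.  -69.  -69.1] 18.35
```

{"op": "arm_command", "data": {
  "steps": [
    {"translation": [-30,28,0],"rotation": [0,0,-1.7],"claw": 72},
    {"translation": [-60,56,0],"rotation": [0,0,-3.4],"claw": 72},
    {"translation": [-90,84,-2],"rotation": [0,0,-5.1],"claw": 72},
    {"translation": [-111,103,-2],"rotation": [0,0,-6.8],"claw": 72},
    {"translation": [-111,103,-2],"rotation": [0,0,-8.5],"claw": 72}
  ]
}}

```text
clock: 18.85
tool_pos: [0.4974, 0.3109, 0.2286]
orientation: [179.9, -0.0, -79.0]
force: [-0.2, -0.7, -0.3]
opening: 0.0722
gripper_force: 0.0
```

{"op": "arm_command", "data": {
  "steps": [
    {"translation": [0,0,0],"rotation": [0,0,0],"claw": 72},
    {"translation": [0,0,0],"rotation": [0,0,0],"claw": 72},
    {"translation": [0,0,0],"rotation": [0,0,0],"claw": 72}
  ]
}}

```text
clock: 19.15
tool_pos: [0.4985, 0.3073, 0.2294]
orientation: [180.0, -0.0, -79.8]
force: [-0.3, 0.3, -0.5]
opening: 0.0721
gripper_force: 0.0
```

Run:
```python
from meas import *
p,d,k=shot("wrist"); save("w_box",p[0:300]); np.savez("pics/w_box",p=p,d=d); np.savez("pics/w_box_k",*[np.array(a) for a in k])
h,s,v,C,rect=measure(p,d,k,(0,0,512,250)); z=C[...,2]
red=((h<6)|(h>174))&(s>120)&(v>80); blue=(h>105)&(h<125)&(s>120)&(v>60)
rect(red,.009,"red pad"); rect(blue,.009,"blue pad"); X=np.indices(h.shape)[1]
rect((s<70)&(z>.045)&(z<.08)&(v>60)&(X>190)&(X<320),.062,"box")
from go import plan
plan(496.5,309,20,-77.8); print(ctrl.get_obs()["tool_pos"],ctrl.get_obs()["orientation"])
```

```text
red pad [550.  318.8] [ 59.1 143.6] ang 11.8 z 9.5
blue pad [444.  298.4] [ 59.2 138.5] ang 11.8 z 9.3
box [498.  309.2] [43.2 95.6] ang 11.9 z 62.4
T [ -2.1   1.7 209.5] R [ 0.    0.   -0.39]
[0.49853297 0.30723514 0.22954969] [ 1.79996257e+02  4.27403365e-05 -7.97518028e+01]
```

View pics/w_box.png

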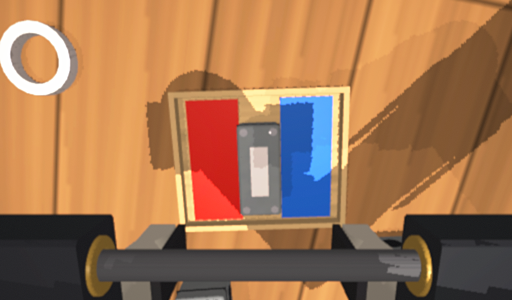

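Both pads are clear, red at (213,158) and blue at (305,157). The box (259,168) stands alone at 11.9°. Going down on either side of it.

{"op": "arm_command", "data": {
  "steps": [
    {"translation": [-2,1.2,40],"rotation": [0,0,-0.38],"claw": 72},
    {"translation": [-2,1.2,80],"rotation": [0,0,-0.38],"claw": 72},
    {"translation": [-2,1.2,115],"rotation": [0,0,-0.38],"claw": 72},
    {"translation": [-2,1.2,135],"rotation": [0,0,-0.38],"claw": 72},
    {"translation": [-2,1.2,135],"rotation": [0,0,-0.38],"claw": 72}
  ]
}}

```text
clock: 19.7
tool_pos: [0.4955, 0.3075, 0.0916]
orientation: [179.7, -0.2, -77.8]
force: [0.4, -0.0, -0.5]
opening: 0.0723
gripper_force: 0.0
```

{"op": "arm_command", "data": {
  "steps": [
    {"translation": [0,0,20],"rotation": [0,0,0],"claw": 72},
    {"translation": [0,0,40],"rotation": [0,0,0],"claw": 72},
    {"translation": [0,0,55],"rotation": [0,0,0],"claw": 72},
    {"translation": [0,0,65],"rotation": [0,0,0],"claw": 72},
    {"translation": [0,0,70],"rotation": [0,0,0],"claw": 72}
  ]
}}

```text
clock: 20.2
tool_pos: [0.4973, 0.3097, 0.0248]
orientation: [-180.0, 0.0, -77.7]
force: [0.1, 0.3, -0.4]
opening: 0.0723
gripper_force: 0.0
```

{"op": "arm_command", "data": {
  "steps": [
    {"translation": [0,0,0],"rotation": [0,0,0],"claw": 72},
    {"translation": [0,0,0],"rotation": [0,0,0],"claw": 72},
    {"translation": [0,0,0],"rotation": [0,0,0],"claw": 72}
  ]
}}

```text
clock: 20.5
tool_pos: [0.4973, 0.3102, 0.0254]
orientation: [-179.9, 0.0, -77.6]
force: [-0.3, 0.5, 0.4]
opening: 0.0722
gripper_force: 0.0
```

{"op": "arm_command", "data": {
  "steps": [
    {"translation": [0,0,2],"rotation": [0,0,0],"claw": 38},
    {"translation": [0,0,2],"rotation": [0,0,0],"claw": 38},
    {"translation": [0,0,2],"rotation": [0,0,0],"claw": 38},
    {"translation": [0,0,2],"rotation": [0,0,0],"claw": 38},
    {"translation": [0,0,2],"rotation": [0,0,0],"claw": 38}
  ]
}}

```text
clock: 21.0
tool_pos: [0.497, 0.3098, 0.0226]
orientation: [-180.0, 0.0, -77.6]
force: [-0.4, 0.8, 1.0]
opening: 0.0437
gripper_force: 30.0
```

{"op": "arm_command", "data": {
  "steps": [
    {"translation": [0,0,0],"rotation": [0,0,0],"claw": 38},
    {"translation": [0,0,0],"rotation": [0,0,0],"claw": 38},
    {"translation": [0,0,0],"rotation": [0,0,0],"claw": 38}
  ]
}}

```text
clock: 21.3
tool_pos: [0.497, 0.3098, 0.0226]
orientation: [-180.0, 0.0, -77.6]
force: [0.5, 0.1, 0.2]
opening: 0.0436
gripper_force: 30.0
```

Held at 43.6 mm, which confirms the 44 mm box. Lift and carry to the work mat.

{"op": "arm_command", "data": {
  "steps": [
    {"translation": [0,0,-15],"rotation": [0,0,0],"claw": 38},
    {"translation": [0,0,-45],"rotation": [0,0,0],"claw": 38},
    {"translation": [0,0,-90],"rotation": [0,0,0],"claw": 38},
    {"translation": [0,0,-135],"rotation": [0,0,0],"claw": 38},
    {"translation": [0,0,-165],"rotation": [0,0,0],"claw": 38}
  ]
}}

```text
clock: 21.8
tool_pos: [0.4973, 0.31, 0.1905]
orientation: [-179.9, 0.1, -77.6]
force: [0.1, -0.0, -2.3]
opening: 0.0437
gripper_force: 30.0
```

```bash
python3 go.py 490 -230 200 -93.4
```

```text
T [525.9 122.7 -10.4] R [-0.02  0.02  3.15]
[497.3 310.  190.5] [-1.7989e+02  7.0000e-02 -7.7630e+01] [ 51.1  12.7 -12.2   0.  -65.  -38.7] 21.8
```

{"op": "arm_command", "data": {
  "steps": [
    {"translation": [30,7,-5],"rotation": [0,0,0],"claw": 38},
    {"translation": [70,16,-10],"rotation": [0,0,0],"claw": 38},
    {"translation": [117,27,-10],"rotation": [0,0,0],"claw": 38},
    {"translation": [164,38,-10],"rotation": [0,0,0.5],"claw": 38},
    {"translation": [211,49,-10],"rotation": [0,0,1],"claw": 38}
  ]
}}

```text
clock: 22.3
tool_pos: [0.4932, 0.0913, 0.1971]
orientation: [180.0, 0.0, -82.7]
force: [1.8, -0.5, -3.3]
opening: 0.0441
gripper_force: 30.0
```

```bash
python3 go.py 490 -230 200 -93.4
```

```text
T [318.3  43.9  -2.9] R [ 0.01 -0.    2.14]
[493.2  91.3 197.1] [179.95   0.   -82.71] [ 33.    4.4 -21.3  -0.  -64.4 -25.7] 22.3
```

{"op": "arm_command", "data": {
  "steps": [
    {"translation": [45,6,-2],"rotation": [0,0,0.4],"claw": 38},
    {"translation": [90,12,-2],"rotation": [0,0,0.8],"claw": 38},
    {"translation": [135,19,-2],"rotation": [0,0,1.2],"claw": 38},
    {"translation": [180,25,-2],"rotation": [0,0,1.6],"claw": 38},
    {"translation": [225,31,-2],"rotation": [0,0,2],"claw": 38}
  ]
}}

```text
clock: 22.8
tool_pos: [0.4913, -0.1356, 0.1992]
orientation: [180.0, 0.0, -92.7]
force: [0.9, 0.1, -2.6]
opening: 0.0438
gripper_force: 30.0
```

{"op": "arm_command", "data": {
  "steps": [
    {"translation": [40,0,0],"rotation": [0,0,0],"claw": 38},
    {"translation": [75,0,0],"rotation": [0,0,0],"claw": 38},
    {"translation": [90,0,0],"rotation": [0,0,0],"claw": 38},
    {"translation": [90,0,0],"rotation": [0,0,0],"claw": 38},
    {"translation": [90,0,0],"rotation": [0,0,0],"claw": 38}
  ]
}}

```text
clock: 23.3
tool_pos: [0.4875, -0.2239, 0.1988]
orientation: [179.9, 0.0, -92.7]
force: [-0.7, -0.3, -2.4]
opening: 0.0441
gripper_force: 30.0
```

Run:
```python
from meas import *
p,d,k=shot("wrist"); save("w_green",p[:300])
h,s,v,C,rect=measure(p,d,k,(0,0,512,384)); z=C[...,2]
g=(h>40)&(h<85)&(s>100)
rect(g,.004,"green"); 
w=(s<60)&(v>150)&(np.abs(z-.004)<.006); rect(w,.004,"outline")
from go import plan
plan(487.3,-319.5,200,-93.4); print(ctrl.get_obs()["tool_pos"],ctrl.get_obs()["orientation"])
```

```text
green [ 485.3 -315.1] [149.9 180.7] ang 86.3 z 4.3
outline [ 484.6 -320.3] [110.   61.4] ang 86.1 z 4.4
T [96.  -4.1 -1. ] R [0.01 0.01 0.15]
[ 0.48769749 -0.22342919  0.19904256] [ 1.79951031e+02  2.58672776e-02 -9.26609958e+01]
```

View pics/w_green.png

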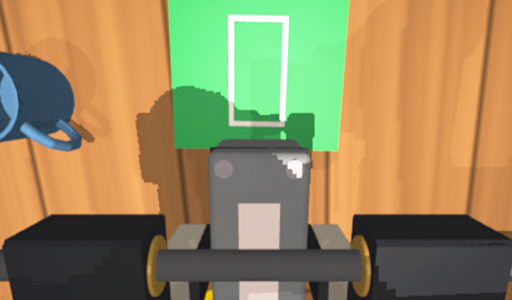

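The outline is fully visible (229–288, 15–124), measuring 110×61 mm at -3.9°. I centre over it and lower; the mug at (35,100) stays well clear.

{"op": "arm_command", "data": {
  "steps": [
    {"translation": [30,-1,10],"rotation": [0,0,0.2],"claw": 38},
    {"translation": [65,-1.5,30],"rotation": [0,0,0.2],"claw": 38},
    {"translation": [90,-2,60],"rotation": [0,0,0.2],"claw": 38},
    {"translation": [96,-2,90],"rotation": [0,0,0.2],"claw": 38},
    {"translation": [96,-2,110],"rotation": [0,0,0.2],"claw": 38}
  ]
}}

```text
clock: 23.85
tool_pos: [0.4848, -0.3194, 0.0872]
orientation: [179.9, 0.1, -93.7]
force: [-0.4, 0.8, -3.0]
opening: 0.0438
gripper_force: 30.0
```

{"op": "arm_command", "data": {
  "steps": [
    {"translation": [0,0,15],"rotation": [0,0,0],"claw": 38},
    {"translation": [0,0,30],"rotation": [0,0,0],"claw": 38},
    {"translation": [0,0,40],"rotation": [0,0,0],"claw": 38},
    {"translation": [0,0,45],"rotation": [0,0,0],"claw": 38},
    {"translation": [0,0,45],"rotation": [0,0,0],"claw": 38}
  ]
}}

```text
clock: 24.35
tool_pos: [0.4856, -0.3193, 0.0441]
orientation: [180.0, 0.0, -93.6]
force: [-0.2, 0.5, -2.3]
opening: 0.0439
gripper_force: 30.0
```

```bash
python3 go.py 484.8 -319.6 20.6 -93.8
```

```text
T [ 0.3  0.8 23.5] R [0.01 0.   0.04]
[ 485.6 -319.3   44.1] [ 1.7995e+02  1.0000e-02 -9.3600e+01] [-14.1  20.5 -22.7  -0.  -46.8  10.5] 24.35
```

{"op": "arm_command", "data": {
  "steps": [
    {"translation": [0.3,0.8,8],"rotation": [0,0,0],"claw": 38},
    {"translation": [0.3,0.8,14],"rotation": [0,0,0],"claw": 38},
    {"translation": [0.3,0.8,19],"rotation": [0,0,0],"claw": 38},
    {"translation": [0.3,0.8,22],"rotation": [0,0,0],"claw": 38},
    {"translation": [0.3,0.8,22],"rotation": [0,0,0],"claw": 38}
  ]
}}

```text
clock: 24.85
tool_pos: [0.4845, -0.3201, 0.022]
orientation: [179.9, 0.0, -93.7]
force: [-0.5, 0.2, -2.6]
opening: 0.0434
gripper_force: 30.0
```

{"op": "arm_command", "data": {
  "steps": [
    {"translation": [0,0,0.8],"rotation": [0,0,0],"claw": 38},
    {"translation": [0,0,1.6],"rotation": [0,0,0],"claw": 38},
    {"translation": [0,0,2.2],"rotation": [0,0,0],"claw": 38},
    {"translation": [0,0,2.2],"rotation": [0,0,0],"claw": 38}
  ]
}}

```text
clock: 25.25
tool_pos: [0.485, -0.3202, 0.0206]
orientation: [-180.0, -0.0, -93.6]
force: [-0.2, 0.4, -0.7]
opening: 0.0436
gripper_force: 30.0
```

Contact is beginning; 0.6 mm more, then release and rise.

{"op": "arm_command", "data": {
  "steps": [
    {"translation": [0,0,0.6],"rotation": [0,0,0],"claw": 38},
    {"translation": [0,0,0.6],"rotation": [0,0,0],"claw": 38},
    {"translation": [0,0,0.6],"rotation": [0,0,0],"claw": 72},
    {"translation": [0,0,0.6],"rotation": [0,0,0],"claw": 72},
    {"translation": [0,0,0.6],"rotation": [0,0,0],"claw": 72}
  ]
}}

```text
clock: 25.75
tool_pos: [0.485, -0.3202, 0.0197]
orientation: [-180.0, -0.0, -93.6]
force: [-0.6, 0.3, -0.5]
opening: 0.0622
gripper_force: 0.0
```

{"op": "arm_command", "data": {
  "steps": [
    {"translation": [0,0,0],"rotation": [0,0,0],"claw": 72},
    {"translation": [0,0,0],"rotation": [0,0,0],"claw": 72},
    {"translation": [0,0,-20],"rotation": [0,0,0],"claw": 72},
    {"translation": [0,0,-60],"rotation": [0,0,0],"claw": 72},
    {"translation": [0,0,-105],"rotation": [0,0,0],"claw": 72}
  ]
}}

```text
clock: 26.25
tool_pos: [0.4837, -0.3198, 0.1246]
orientation: [179.8, 0.0, -93.6]
force: [0.8, -0.9, 0.4]
opening: 0.0718
gripper_force: 0.0
```

{"op": "arm_command", "data": {
  "steps": [
    {"translation": [-40,0,-40],"rotation": [0,0,0],"claw": 72},
    {"translation": [-80,0,-70],"rotation": [0,0,0],"claw": 72},
    {"translation": [-100,0,-80],"rotation": [0,0,0],"claw": 40},
    {"translation": [-100,0,-80],"rotation": [0,0,0],"claw": 40},
    {"translation": [-100,0,-80],"rotation": [0,0,0],"claw": 40}
  ]
}}

```text
clock: 26.75
tool_pos: [0.4913, -0.2199, 0.205]
orientation: [-179.9, 0.0, -93.6]
force: [0.2, -1.1, -0.1]
opening: 0.0536
gripper_force: 0.0
```

Run:
```python
from meas import *
p,d,k=shot("wrist"); save("w_placed",p[:300])
h,s,v,C,rect=measure(p,d,k,(100,0,420,240)); z=C[...,2]
w=(s<60)&(v>120)&(np.abs(z-.004)<.01); rect(w,.004,"outline"); rect((h>40)&(h<85)&(s>100),.004,"green")
rect((s<70)&(z>.045)&(z<.08),.060,"box"); rect((s<40)&(v>170)&(z>.045),.060,"strip")
from go import plan
plan(559,-20.5,210,-164.5); print(ctrl.get_obs()["tool_pos"],ctrl.get_obs()["orientation"])
```

```text
outline [ 484.8 -320.6] [109.   61.7] ang 86.2 z 4.7
green [ 485.4 -313. ] [146.2 180.7] ang 86.3 z 4.6
box [ 485.8 -319.3] [94.3 43.6] ang 86.1 z 60.3
strip [ 485.1 -319.3] [94.2 42.3] ang 86.1 z 60.3
T [-203.7  -55.4   -5.8] R [ 1.000e-02 -0.000e+00  1.418e+01]
[ 0.49090244 -0.22031862  0.20422073] [ 1.79969561e+02  1.12978134e-02 -9.36152001e+01]
```

View pics/w_placed.png

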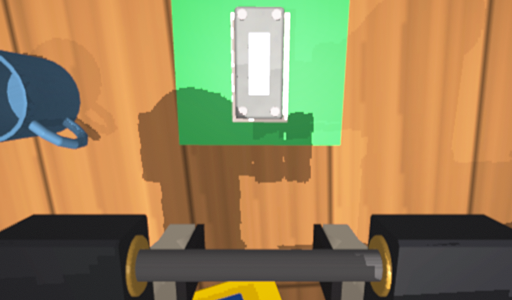

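The box (260,62) is centred in the outline, within 2 mm and 0.2°. Now back for the blue case.

{"op": "arm_command", "data": {
  "steps": [
    {"translation": [-25,-8,0],"rotation": [0,0,1.6],"claw": 40},
    {"translation": [-50,-15,0],"rotation": [0,0,3.2],"claw": 40},
    {"translation": [-75,-22,0],"rotation": [0,0,4.8],"claw": 40},
    {"translation": [-100,-30,0],"rotation": [0,0,6.4],"claw": 40},
    {"translation": [-125,-38,0],"rotation": [0,0,8],"claw": 40}
  ]
}}

```text
clock: 27.3
tool_pos: [0.5368, -0.0982, 0.2032]
orientation: [179.9, -0.1, -134.1]
force: [-0.2, -0.1, 0.1]
opening: 0.0398
gripper_force: 0.0
```

```bash
python3 go.py 565.5 -22 210 -164.5
```

```text
T [-74.7  32.4  -6.9] R [ 0.01 -0.03  6.09]
[536.8 -98.2 203.2] [ 1.7991e+02 -1.2000e-01 -1.3407e+02] [ 10.2   8.5 -15.7  -0.  -66.  -54.3] 27.3
```

{"op": "arm_command", "data": {
  "steps": [
    {"translation": [-25,11,-5],"rotation": [0,0,1.6],"claw": 40},
    {"translation": [-50,22,-5],"rotation": [0,0,3.2],"claw": 40},
    {"translation": [-75,32,-5],"rotation": [0,0,4.8],"claw": 40},
    {"translation": [-75,32,-5],"rotation": [0,0,6.1],"claw": 40},
    {"translation": [-75,32,-5],"rotation": [0,0,6.1],"claw": 40}
  ]
}}

```text
clock: 27.8
tool_pos: [0.5654, -0.022, 0.208]
orientation: [180.0, -0.2, -164.2]
force: [-0.3, 0.2, -0.4]
opening: 0.0399
gripper_force: 0.0
```

{"op": "arm_command", "data": {
  "steps": [
    {"translation": [0,0,0],"rotation": [0,0,0],"claw": 40},
    {"translation": [0,0,0],"rotation": [0,0,0],"claw": 40},
    {"translation": [0,0,0],"rotation": [0,0,0],"claw": 40}
  ]
}}

```text
clock: 28.1
tool_pos: [0.5655, -0.0224, 0.2095]
orientation: [180.0, -0.0, -164.1]
force: [-0.6, 0.6, 0.7]
opening: 0.0399
gripper_force: 0.0
```

```bash
python3 go.py 565.5 -22 68.5 -164.5
python3 - <<'E'
from meas import *
p,d,k=shot("wrist")
h,s,v,C,rect=measure(p,d,k,(0,0,512,384)); z=C[...,2]; X=np.indices(h.shape)[1]
rect((h>105)&(h<125)&(s>120)&(z>.05)&(z<.07),.062,"blue lid"); rect((z>.09)&(z<.105)&(X<290),.098,"bluebar"); rect((z>.09)&(z<.105)&(X>=290),.098,"redbar")
rect(((h<6)|(h>174))&(s>120)&(z>.05),.062,"red lid")
E
```

```text
T [-1.00e-01  4.00e-01  1.41e+02] R [ 0.   -0.    0.08]
[565.5 -22.4 209.5] [ 1.8000e+02 -1.0000e-02 -1.6411e+02] [ 17.5  10.1 -12.8  -0.  -67.1 -91.7] 28.1
blue lid [565.3 -22.3] [98.6 49.2] ang 14.9 z 62.3
bluebar [566.  -21.6] [67.8 15.5] ang 15.5 z 98.2
redbar [544.4  51.5] [67.6 17.6] ang 16.0 z 98.1
red lid [543.6  50.8] [98.8 52.3] ang 15.8 z 62.4
```

{"op": "arm_command", "data": {
  "steps": [
    {"translation": [0,0.4,40],"rotation": [0,0,0],"claw": 40},
    {"translation": [0,0.4,80],"rotation": [0,0,0],"claw": 40},
    {"translation": [0,0.4,110],"rotation": [0,0,0],"claw": 40},
    {"translation": [0,0.4,128],"rotation": [0,0,0],"claw": 40},
    {"translation": [0,0.4,137],"rotation": [0,0,0],"claw": 40}
  ]
}}

```text
clock: 28.65
tool_pos: [0.5645, -0.0218, 0.0709]
orientation: [180.0, -0.1, -164.1]
force: [0.3, 0.1, 0.6]
opening: 0.0402
gripper_force: 0.0
```

{"op": "arm_command", "data": {
  "steps": [
    {"translation": [0,0,4],"rotation": [0,0,0],"claw": 40},
    {"translation": [0,0,4],"rotation": [0,0,0],"claw": 40},
    {"translation": [0,0,4],"rotation": [0,0,0],"claw": 40},
    {"translation": [0,0,4],"rotation": [0,0,0],"claw": 10},
    {"translation": [0,0,4],"rotation": [0,0,0],"claw": 10}
  ]
}}

```text
clock: 29.15
tool_pos: [0.566, -0.0212, 0.0695]
orientation: [-180.0, 0.1, -164.1]
force: [-0.2, -0.6, -0.8]
opening: 0.0293
gripper_force: 0.0
```

{"op": "arm_command", "data": {
  "steps": [
    {"translation": [0,0,0],"rotation": [0,0,0],"claw": 10},
    {"translation": [0,0,0],"rotation": [0,0,0],"claw": 10},
    {"translation": [0,0,0],"rotation": [0,0,0],"claw": 10},
    {"translation": [0,0,0],"rotation": [0,0,0],"claw": 10}
  ]
}}

```text
clock: 29.55
tool_pos: [0.5657, -0.0213, 0.069]
orientation: [-180.0, 0.0, -164.1]
force: [-0.4, -1.4, 2.6]
opening: 0.0154
gripper_force: 30.0
```

{"op": "arm_command", "data": {
  "steps": [
    {"translation": [0,0,-15],"rotation": [0,0,0],"claw": 10},
    {"translation": [0,0,-40],"rotation": [0,0,0],"claw": 10},
    {"translation": [0,0,-75],"rotation": [0,0,0],"claw": 10},
    {"translation": [0,0,-115],"rotation": [0,0,0],"claw": 10},
    {"translation": [0,0,-141],"rotation": [0,0,0],"claw": 10}
  ]
}}

```text
clock: 30.05
tool_pos: [0.5658, -0.0213, 0.2119]
orientation: [-180.0, 0.1, -164.1]
force: [-0.5, 0.1, -2.3]
opening: 0.0154
gripper_force: 30.0
```

```bash
python3 go.py 443.7 297 210 -77.8
```

```text
T [ 30.5 339.5   1.8] R [-1.000e-02  1.000e-02 -1.727e+01]
[565.8 -21.3 211.9] [-1.8000e+02  8.0000e-02 -1.6414e+02] [ 17.7  10.  -12.7   0.  -67.2 -91.8] 30.05
```

{"op": "arm_command", "data": {
  "steps": [
    {"translation": [2,20,0],"rotation": [0,0,-1],"claw": 10},
    {"translation": [5,55,0],"rotation": [0,0,-2.6],"claw": 10},
    {"translation": [9,95,0],"rotation": [0,0,-4.2],"claw": 10},
    {"translation": [12,135,0],"rotation": [0,0,-5.8],"claw": 10},
    {"translation": [16,175,0],"rotation": [0,0,-7.4],"claw": 10}
  ]
}}

```text
clock: 30.55
tool_pos: [0.501, 0.1437, 0.2089]
orientation: [179.9, -0.1, -126.9]
force: [0.5, 0.6, -3.7]
opening: 0.0159
gripper_force: 30.0
```

```bash
python3 go.py 443.7 297 210 -77.8
```

```text
T [-88.3 137.8  -1. ] R [ 0.02 -0.01 -9.81]
[501.  143.7 208.9] [ 1.7995e+02 -6.0000e-02 -1.2685e+02] [ 37.6   5.9 -18.   -0.  -66.2 -74.4] 30.55
```

{"op": "arm_command", "data": {
  "steps": [
    {"translation": [-22,34,0],"rotation": [0,0,-1.7],"claw": 10},
    {"translation": [-44,69,0],"rotation": [0,0,-3.4],"claw": 10},
    {"translation": [-66,103,0],"rotation": [0,0,-5.1],"claw": 10},
    {"translation": [-82,128,-1],"rotation": [0,0,-6.8],"claw": 10},
    {"translation": [-88,138,-1],"rotation": [0,0,-8.4],"claw": 10}
  ]
}}

```text
clock: 31.05
tool_pos: [0.444, 0.2983, 0.2099]
orientation: [179.9, -0.0, -84.7]
force: [0.4, -1.8, -2.7]
opening: 0.0157
gripper_force: 30.0
```

{"op": "arm_command", "data": {
  "steps": [
    {"translation": [0,0,0],"rotation": [0,0,-1.4],"claw": 10},
    {"translation": [0,0,0],"rotation": [0,0,-1.4],"claw": 10},
    {"translation": [0,0,0],"rotation": [0,0,-1.4],"claw": 10},
    {"translation": [0,0,0],"rotation": [0,0,-1.4],"claw": 10}
  ]
}}

```text
clock: 31.45
tool_pos: [0.4454, 0.2957, 0.2104]
orientation: [180.0, -0.0, -78.3]
force: [0.5, -0.8, -4.0]
opening: 0.0156
gripper_force: 30.0
```

```bash
python3 go.py 443.7 297 74 -77.8
```

```text
T [ -1.7   1.3 136.4] R [ 0.01 -0.   -0.11]
[445.4 295.7 210.4] [ 1.7997e+02 -2.0000e-02 -7.8340e+01] [ 54.6   7.1 -16.4  -0.  -66.5 -42.9] 31.45
```

{"op": "arm_command", "data": {
  "steps": [
    {"translation": [-1.5,1.5,30],"rotation": [0,0,-0.1],"claw": 10},
    {"translation": [-1.5,1.5,65],"rotation": [0,0,-0.1],"claw": 10},
    {"translation": [-1.5,1.5,95],"rotation": [0,0,-0.1],"claw": 10},
    {"translation": [-1.5,1.5,107],"rotation": [0,0,-0.1],"claw": 10},
    {"translation": [-1.5,1.5,110],"rotation": [0,0,-0.1],"claw": 10}
  ]
}}

```text
clock: 31.95
tool_pos: [0.4435, 0.2964, 0.0996]
orientation: [179.9, -0.1, -77.7]
force: [-0.1, -0.4, -2.6]
opening: 0.0154
gripper_force: 30.0
```

{"op": "arm_command", "data": {
  "steps": [
    {"translation": [0,0,5],"rotation": [0,0,0],"claw": 10},
    {"translation": [0,0,10],"rotation": [0,0,0],"claw": 10},
    {"translation": [0,0,14],"rotation": [0,0,0],"claw": 10},
    {"translation": [0,0,16],"rotation": [0,0,0],"claw": 10},
    {"translation": [0,0,16],"rotation": [0,0,0],"claw": 10}
  ]
}}

```text
clock: 32.45
tool_pos: [0.4437, 0.2974, 0.0848]
orientation: [-180.0, 0.0, -77.6]
force: [-0.2, -0.2, -3.6]
opening: 0.0153
gripper_force: 30.0
```

```bash
python3 go.py 443.7 297 74 -77.8
```

```text
T [ 0.3  0.1 10.8] R [-0.    0.    0.03]
[443.7 297.4  84.8] [-1.7999e+02  1.0000e-02 -7.7640e+01] [ 54.9  13.8 -26.2  -0.  -50.  -42.5] 32.45
```

{"op": "arm_command", "data": {
  "steps": [
    {"translation": [0.3,0,3],"rotation": [0,0,0],"claw": 10},
    {"translation": [0.3,0,6],"rotation": [0,0,0],"claw": 10},
    {"translation": [0.3,0,8.5],"rotation": [0,0,0],"claw": 10},
    {"translation": [0.3,0,9.5],"rotation": [0,0,0],"claw": 10},
    {"translation": [0.3,0,9.5],"rotation": [0,0,0],"claw": 10}
  ]
}}

```text
clock: 32.95
tool_pos: [0.4437, 0.297, 0.075]
orientation: [180.0, -0.0, -77.6]
force: [0.1, 0.4, -3.4]
opening: 0.0159
gripper_force: 30.0
```

{"op": "arm_command", "data": {
  "steps": [
    {"translation": [0,0,0.7],"rotation": [0,0,0],"claw": 10},
    {"translation": [0,0,1.4],"rotation": [0,0,0],"claw": 10},
    {"translation": [0,0,2],"rotation": [0,0,0],"claw": 10},
    {"translation": [0,0,2],"rotation": [0,0,0],"claw": 10}
  ]
}}

```text
clock: 33.35
tool_pos: [0.4441, 0.2972, 0.0739]
orientation: [-180.0, 0.0, -77.6]
force: [-1.2, -1.5, 4.6]
opening: 0.0152
gripper_force: 30.0
```

Contact: release, rise, and measure.

{"op": "arm_command", "data": {
  "steps": [
    {"translation": [0,0,0],"rotation": [0,0,0],"claw": 40},
    {"translation": [0,0,0],"rotation": [0,0,0],"claw": 40},
    {"translation": [0,0,0],"rotation": [0,0,0],"claw": 40},
    {"translation": [0,0,0],"rotation": [0,0,0],"claw": 40},
    {"translation": [0,0,-10],"rotation": [0,0,0],"claw": 40}
  ]
}}

```text
clock: 33.85
tool_pos: [0.4431, 0.2963, 0.0823]
orientation: [179.9, -0.1, -77.7]
force: [0.4, -0.1, -0.9]
opening: 0.0397
gripper_force: 0.0
```

{"op": "arm_command", "data": {
  "steps": [
    {"translation": [0,0,-40],"rotation": [0,0,0],"claw": 40},
    {"translation": [0,0,-80],"rotation": [0,0,0],"claw": 40},
    {"translation": [0,0,-125],"rotation": [0,0,0],"claw": 40},
    {"translation": [0,0,-140],"rotation": [0,0,0],"claw": 40},
    {"translation": [0,0,-140],"rotation": [0,0,0],"claw": 40}
  ]
}}

```text
clock: 34.35
tool_pos: [0.445, 0.2982, 0.2272]
orientation: [-179.7, 0.2, -77.6]
force: [-0.1, 0.1, -1.5]
opening: 0.0399
gripper_force: 0.0
```

```bash
python3 go.py 543.8 51 210 -164
python3 - <<'E'
from meas import *
p,d,k=shot("wrist"); h,s,v,C,rect=measure(p,d,k,(0,0,512,240)); z=C[...,2]
rect((z>.085)&(z<.13),.103,"bar"); rect((h>105)&(h<125)&(s>120)&(z>.05),.067,"lid"); rect((h>105)&(h<125)&(s>120)&(z<.05),.009,"pad")
E
```

```text
T [262.7 -43.5  16.5] R [-0.02  0.08 17.27]
[445.  298.2 227.2] [-179.7     0.21  -77.62] [ 54.8   6.3 -15.1   0.  -68.2 -42.5] 34.35
bar [445.  295.4] [15.8 68.2] ang 12.0 z 103.1
lid [444.7 296.2] [49.7 99.2] ang 12.2 z 67.6
pad [456.1 239.6] [59.9 24.6] ang 7.8 z 9.4
```

Blue is back within 1 mm of its pad centre at 12.2°. Now red.

{"op": "arm_command", "data": {
  "steps": [
    {"translation": [26,-4,5],"rotation": [0,0,1.7],"claw": 40},
    {"translation": [55,-9,10],"rotation": [0,0,3.4],"claw": 40},
    {"translation": [84,-14,15],"rotation": [0,0,5.1],"claw": 40},
    {"translation": [112,-18,15],"rotation": [0,0,6.8],"claw": 40},
    {"translation": [140,-23,15],"rotation": [0,0,8.5],"claw": 40}
  ]
}}

```text
clock: 34.9
tool_pos: [0.4956, 0.1636, 0.2068]
orientation: [179.9, -0.1, -120.5]
force: [-0.2, 0.9, 0.9]
opening: 0.04
gripper_force: 0.0
```

```bash
python3 go.py 543.8 51.2 210 -164
```

```text
T [ 72.4 -98.6  -3.1] R [ 0.   -0.03  8.7 ]
[495.6 163.6 206.8] [ 1.7993e+02 -1.4000e-01 -1.2049e+02] [ 39.8   6.1 -18.1  -0.  -66.  -70.3] 34.9
```

{"op": "arm_command", "data": {
  "steps": [
    {"translation": [22,-30,0],"rotation": [0,0,1.7],"claw": 40},
    {"translation": [44,-60,-2],"rotation": [0,0,3.4],"claw": 40},
    {"translation": [66,-90,-2],"rotation": [0,0,5.1],"claw": 40},
    {"translation": [72,-98,-2],"rotation": [0,0,6.8],"claw": 40},
    {"translation": [72,-98,-2],"rotation": [0,0,8.5],"claw": 40}
  ]
}}

```text
clock: 35.4
tool_pos: [0.5444, 0.0516, 0.2086]
orientation: [-180.0, -0.2, -163.2]
force: [-0.1, 1.3, -0.8]
opening: 0.0403
gripper_force: 0.0
```

{"op": "arm_command", "data": {
  "steps": [
    {"translation": [0,0,0],"rotation": [0,0,0],"claw": 40},
    {"translation": [0,0,0],"rotation": [0,0,0],"claw": 40},
    {"translation": [0,0,0],"rotation": [0,0,0],"claw": 40}
  ]
}}

```text
clock: 35.7
tool_pos: [0.5445, 0.054, 0.2098]
orientation: [-180.0, -0.0, -162.4]
force: [-0.6, -0.1, 0.1]
opening: 0.0401
gripper_force: 0.0
```

Run:
```python
from meas import *
from go import plan
plan(543.8,51.3,69,-164); print(ctrl.get_obs()["tool_pos"])
p,d,k=shot("wrist")
h,s,v,C,rect=measure(p,d,k,(0,0,512,384)); z=C[...,2]
rect((z>.09)&(z<.105),.098,"redbar"); rect(((h<6)|(h>174))&(s>120)&(z>.05),.062,"red lid")
```

```text
T [  1.3  -2.3 140.8] R [-0.   -0.01  0.32]
[0.54446656 0.05397852 0.20980242]
redbar [543.7  52.8] [67.8 15.8] ang 16.0 z 98.2
red lid [543.1  52.5] [98.1 49.2] ang 16.5 z 62.8
```

{"op": "arm_command", "data": {
  "steps": [
    {"translation": [1,-1.5,40],"rotation": [0,0,0.3],"claw": 40},
    {"translation": [1,-1.5,80],"rotation": [0,0,0.3],"claw": 40},
    {"translation": [1,-1.5,110],"rotation": [0,0,0.3],"claw": 40},
    {"translation": [1,-1.5,128],"rotation": [0,0,0.3],"claw": 40},
    {"translation": [1,-1.5,137],"rotation": [0,0,0.3],"claw": 40}
  ]
}}

```text
clock: 36.25
tool_pos: [0.5431, 0.0519, 0.0713]
orientation: [-180.0, -0.2, -164.0]
force: [-0.3, 0.1, 0.5]
opening: 0.0398
gripper_force: 0.0
```

{"op": "arm_command", "data": {
  "steps": [
    {"translation": [0,0,4],"rotation": [0,0,0],"claw": 40},
    {"translation": [0,0,4],"rotation": [0,0,0],"claw": 40},
    {"translation": [0,0,4],"rotation": [0,0,0],"claw": 40},
    {"translation": [0,0,4],"rotation": [0,0,0],"claw": 10},
    {"translation": [0,0,4],"rotation": [0,0,0],"claw": 10}
  ]
}}

```text
clock: 36.75
tool_pos: [0.5447, 0.0522, 0.07]
orientation: [180.0, 0.1, -164.1]
force: [0.0, -0.6, -0.5]
opening: 0.029
gripper_force: 0.0
```

{"op": "arm_command", "data": {
  "steps": [
    {"translation": [0,0,0],"rotation": [0,0,0],"claw": 10},
    {"translation": [0,0,0],"rotation": [0,0,0],"claw": 10},
    {"translation": [0,0,0],"rotation": [0,0,0],"claw": 10},
    {"translation": [0,0,0],"rotation": [0,0,0],"claw": 10}
  ]
}}

```text
clock: 37.15
tool_pos: [0.5444, 0.0521, 0.0694]
orientation: [180.0, 0.0, -164.1]
force: [-1.5, 1.1, 2.7]
opening: 0.0152
gripper_force: 30.0
```

{"op": "arm_command", "data": {
  "steps": [
    {"translation": [0,0,-15],"rotation": [0,0,0],"claw": 10},
    {"translation": [0,0,-40],"rotation": [0,0,0],"claw": 10},
    {"translation": [0,0,-75],"rotation": [0,0,0],"claw": 10},
    {"translation": [0,0,-115],"rotation": [0,0,0],"claw": 10},
    {"translation": [0,0,-141],"rotation": [0,0,0],"claw": 10}
  ]
}}

```text
clock: 37.65
tool_pos: [0.5447, 0.052, 0.2127]
orientation: [-180.0, 0.1, -164.1]
force: [0.1, 0.6, -2.2]
opening: 0.0156
gripper_force: 30.0
```

```bash
python3 go.py 549.7 319.9 210 -77.8
```

```text
T [-78.  256.4   2.8] R [ -0.02   0.02 -17.27]
[544.7  52.  212.7] [-1.8000e+02  1.1000e-01 -1.6413e+02] [  26.     8.1  -14.9    0.   -66.9 -100.1] 37.65
```

{"op": "arm_command", "data": {
  "steps": [
    {"translation": [-5,16,0],"rotation": [0,0,-1],"claw": 10},
    {"translation": [-13,44,0],"rotation": [0,0,-2.6],"claw": 10},
    {"translation": [-22,73,0],"rotation": [0,0,-4.2],"claw": 10},
    {"translation": [-31,102,0],"rotation": [0,0,-5.8],"claw": 10},
    {"translation": [-40,131,0],"rotation": [0,0,-7.4],"claw": 10}
  ]
}}

```text
clock: 38.15
tool_pos: [0.5465, 0.1899, 0.2097]
orientation: [180.0, -0.0, -126.8]
force: [0.9, 0.5, -1.9]
opening: 0.0154
gripper_force: 30.0
```

```bash
python3 go.py 549.7 319.9 210 -77.8
```

```text
T [-106.    75.4   -0.4] R [ 0.01 -0.01 -9.81]
[546.5 189.9 209.7] [ 1.7997e+02 -5.0000e-02 -1.2683e+02] [ 38.5  11.3 -11.3  -0.  -67.4 -75.3] 38.15
```

{"op": "arm_command", "data": {
  "steps": [
    {"translation": [-26,18,0],"rotation": [0,0,-1.7],"claw": 10},
    {"translation": [-52,37,0],"rotation": [0,0,-3.4],"claw": 10},
    {"translation": [-78,55,0],"rotation": [0,0,-5.1],"claw": 10},
    {"translation": [-98,70,0],"rotation": [0,0,-6.8],"claw": 10},
    {"translation": [-106,75,0],"rotation": [0,0,-8.4],"claw": 10}
  ]
}}

```text
clock: 38.65
tool_pos: [0.5506, 0.3208, 0.209]
orientation: [179.9, -0.0, -84.7]
force: [-0.4, 0.0, -1.7]
opening: 0.0157
gripper_force: 30.0
```

{"op": "arm_command", "data": {
  "steps": [
    {"translation": [0,0,0],"rotation": [0,0,-1.4],"claw": 10},
    {"translation": [0,0,0],"rotation": [0,0,-1.4],"claw": 10},
    {"translation": [0,0,0],"rotation": [0,0,-1.4],"claw": 10},
    {"translation": [0,0,0],"rotation": [0,0,-1.4],"claw": 10}
  ]
}}

```text
clock: 39.05
tool_pos: [0.5511, 0.3183, 0.21]
orientation: [180.0, -0.0, -78.3]
force: [-0.2, -0.8, -1.2]
opening: 0.0155
gripper_force: 30.0
```

```bash
python3 go.py 549.7 319.9 74.4 -77.8
```

```text
T [ -1.9   1.  135.6] R [ 0.  -0.  -0.1]
[551.1 318.3 210. ] [ 1.7998e+02 -1.0000e-02 -7.8320e+01] [ 47.5  16.8  -4.   -0.  -69.3 -35.9] 39.05
```

{"op": "arm_command", "data": {
  "steps": [
    {"translation": [-1.8,1,30],"rotation": [0,0,-0.1],"claw": 10},
    {"translation": [-1.8,1,65],"rotation": [0,0,-0.1],"claw": 10},
    {"translation": [-1.8,1,95],"rotation": [0,0,-0.1],"claw": 10},
    {"translation": [-1.8,1,107],"rotation": [0,0,-0.1],"claw": 10},
    {"translation": [-1.8,1,110],"rotation": [0,0,-0.1],"claw": 10}
  ]
}}

```text
clock: 39.55
tool_pos: [0.5494, 0.3195, 0.099]
orientation: [179.9, -0.1, -77.7]
force: [-0.3, -0.8, -0.7]
opening: 0.0155
gripper_force: 30.0
```

{"op": "arm_command", "data": {
  "steps": [
    {"translation": [0,0,5],"rotation": [0,0,0],"claw": 10},
    {"translation": [0,0,10],"rotation": [0,0,0],"claw": 10},
    {"translation": [0,0,14],"rotation": [0,0,0],"claw": 10},
    {"translation": [0,0,16],"rotation": [0,0,0],"claw": 10},
    {"translation": [0,0,16],"rotation": [0,0,0],"claw": 10}
  ]
}}

```text
clock: 40.05
tool_pos: [0.5498, 0.3203, 0.0842]
orientation: [-180.0, 0.0, -77.6]
force: [0.4, -0.5, -2.0]
opening: 0.0155
gripper_force: 30.0
```

```bash
python3 go.py 549.7 319.9 74.4 -77.8
```

```text
T [0.3 0.2 9.8] R [-0.    0.    0.03]
[549.8 320.3  84.2] [-180.      0.    -77.64] [ 47.8  22.5 -13.2  -0.  -54.4 -35.4] 40.05
```

{"op": "arm_command", "data": {
  "steps": [
    {"translation": [0.3,0.1,3],"rotation": [0,0,0],"claw": 10},
    {"translation": [0.3,0.1,6],"rotation": [0,0,0],"claw": 10},
    {"translation": [0.3,0.1,8],"rotation": [0,0,0],"claw": 10},
    {"translation": [0.3,0.1,8.5],"rotation": [0,0,0],"claw": 10},
    {"translation": [0.3,0.1,8.5],"rotation": [0,0,0],"claw": 10}
  ]
}}

```text
clock: 40.55
tool_pos: [0.5497, 0.3199, 0.0755]
orientation: [180.0, -0.0, -77.6]
force: [-0.7, -0.1, -2.4]
opening: 0.0152
gripper_force: 30.0
```

{"op": "arm_command", "data": {
  "steps": [
    {"translation": [0,0,0.7],"rotation": [0,0,0],"claw": 10},
    {"translation": [0,0,1.4],"rotation": [0,0,0],"claw": 10},
    {"translation": [0,0,2],"rotation": [0,0,0],"claw": 10},
    {"translation": [0,0,2],"rotation": [0,0,0],"claw": 10}
  ]
}}

```text
clock: 40.95
tool_pos: [0.5501, 0.3201, 0.0745]
orientation: [-180.0, 0.0, -77.6]
force: [-2.1, -1.4, 4.3]
opening: 0.0153
gripper_force: 30.0
```

{"op": "arm_command", "data": {
  "steps": [
    {"translation": [0,0,0],"rotation": [0,0,0],"claw": 40},
    {"translation": [0,0,0],"rotation": [0,0,0],"claw": 40},
    {"translation": [0,0,0],"rotation": [0,0,0],"claw": 40},
    {"translation": [0,0,0],"rotation": [0,0,0],"claw": 40},
    {"translation": [0,0,-10],"rotation": [0,0,0],"claw": 40}
  ]
}}

```text
clock: 41.45
tool_pos: [0.549, 0.3193, 0.0825]
orientation: [179.9, -0.1, -77.7]
force: [-0.0, -0.7, -0.0]
opening: 0.0394
gripper_force: 0.0
```

{"op": "arm_command", "data": {
  "steps": [
    {"translation": [0,0,-40],"rotation": [0,0,0],"claw": 40},
    {"translation": [0,0,-80],"rotation": [0,0,0],"claw": 40},
    {"translation": [0,0,-125],"rotation": [0,0,0],"claw": 40},
    {"translation": [0,40,-170],"rotation": [0,0,0],"claw": 40},
    {"translation": [0,54,-200],"rotation": [0,0,0],"claw": 40}
  ]
}}

```text
clock: 41.95
tool_pos: [0.496, 0.3078, 0.286]
orientation: [-180.0, 0.0, -77.7]
force: [1.2, 0.3, 0.5]
opening: 0.0399
gripper_force: 0.0
```

{"op": "arm_command", "data": {
  "steps": [
    {"translation": [0,0,-20],"rotation": [0,0,0],"claw": 40},
    {"translation": [0,0,-20],"rotation": [0,0,0],"claw": 40},
    {"translation": [0,0,-20],"rotation": [0,0,0],"claw": 40},
    {"translation": [0,0,-20],"rotation": [0,0,0],"claw": 40}
  ]
}}

```text
clock: 42.35
tool_pos: [0.4967, 0.3081, 0.3028]
orientation: [179.9, -0.0, -77.7]
force: [-0.2, -0.4, -0.2]
opening: 0.0403
gripper_force: 0.0
```

Run:
```python
from meas import *
p,d,k=shot("wrist"); save("w_end",p[:300])
h,s,v,C,rect=measure(p,d,k,(130,0,380,240)); z=C[...,2]; X=np.indices(h.shape)[1]
red=((h<6)|(h>174))&(s>120); blue=(h>105)&(h<125)&(s>120)
rect(red&(z>.05),.067,"red lid"); rect(blue&(z>.05),.067,"blue lid"); rect(red,.009,"red pad+"); rect(blue,.009,"blue pad+"); rect(z>.015,.024,"tray")
m=X<255
rect((z>.085)&(z<.12)&m,.103,"redbar"); rect((z>.085)&(z<.12)&~m,.103,"bluebar")
q,_,_=shot("top"); save("top_end",q)
```

```text
red lid [548.8 318.2] [50.9 99.8] ang 13.1 z 67.8
blue lid [446.4 297.1] [ 50.9 100.1] ang 13.2 z 67.7
red pad+ [552.8 319.6] [ 64.5 143. ] ang 12.6 z 67.1
blue pad+ [441.9 296.2] [ 63.8 141.4] ang 12.3 z 67.1
tray [497. 308.] [198.1 162.2] ang 11.9 z 23.8
redbar [548.9 318. ] [17.  67.5] ang 12.6 z 103.1
bluebar [445.9 296.2] [17.1 68.6] ang 12.0 z 102.9
```

View pics/w_end.png

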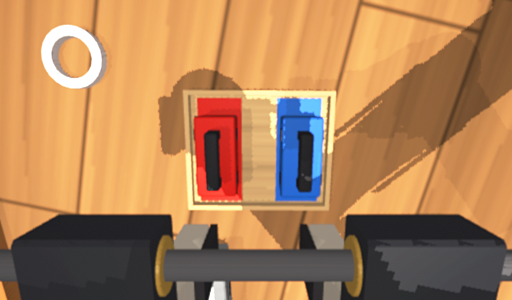

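View pics/top_end.png

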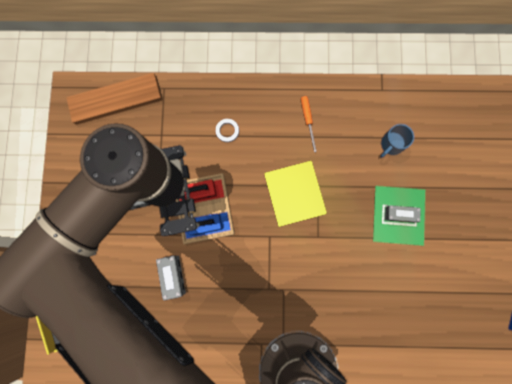

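Both cases, red at (213,157) and blue at (303,157), stand on their own pads within 2 mm and about 1°. The box (402,214) is on its outline, and the bystanders haven't moved. Handing in.

```bash
python3 -c "
from plant import ctrl
print(ctrl.close_job())"
```

```text
the job is handed in; nothing more can be done
None
```

I handed the job in at about 42 s: the junction box stands on the work mat's outline and both cases are back on their own pads, each measured within about 2 mm and 1–2° in the last wrist-camera views, with screwdriver, mug and tape roll unmoved in the final top view; no verdict was returned.

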